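# Lever open the battery hatch of a field logger with the pry bar from the tool stand

## Robot

A 6-joint arm with a two-finger parallel gripper is mounted at the origin on a cart in front of the work surface, level with it; the furniture and walls round the work are solid. World frame = base frame: x ahead of the robot, y to its left, z up, the work surface at z = 0. Lengths are in mm, angles in rad, forces in N, time in s.
With the tool pointing down it reaches from about 275 to 750 mm from the base axis. Payload 10.2 kg.
Tool frame: the origin (TCP) lies at the very end of the fingers, on their centre line; the grasp point (between the pads) lies 19 mm behind it; z points along the fingers, y is the direction in which the jaws open and shut (so a half turn about z gives the same grasp; the last joint's range is limited). The gripper opens to 85 mm and grips with 20 to 120 N. Pads are 22 mm wide; open, the fingers measure 114 mm over their backs; the gripper's body (76 mm by 85 mm) begins 54 mm behind the grasp point. The pads swing forward as they close: fully open they stand 13 mm farther back than shut.
Start: joints at [-0.223, 0.313, 1.498, -0, 1.331, -0.223], TCP at [525.006, -0.013, 231.294] pointing down, gripper open.
Joint ranges: [-2.94, 2.94], [-0.97, 2.17], [0.19, 2.56], [-1.23, 4.37], [0.02, 3.11], [-2.88, 2.88]. Speed limits (rad/s): [2.39, 2.39, 3.01, 3.14, 3.14, 3.14].

## Interface

Orientations are given as a unit quaternion [w, x, y, z].
In Python, from rig import * gives the robot as it stands. The module is installed in compiled form; this text tells all that it offers.
- The arm moves only by the shell command python3 -m crank 'ROWS' [FORCE]. ROWS is a JSON object of lists of equal length, an entry for each row: "dp": the shift along the world's x, y, z in cm, a list of three; "delta_rot": the turn, a rotation vector about the world's x, y, z in degrees, a list of three; "claw": the closure in counts, from 0 (fully open) to 255 (shut). A call has 1 to 10 rows; each row shifts and turns the commanded pose from where the row before left it; what a row does not reach is not made up. A row lasts 1/10 s, in which the tool goes at most 50 mm and 8.59 degrees, less where a joint would pass 70% of its speed; a pose out of reach is approached as far as the arm can. A call is refused whole if a number of a shift passes 5 or a number of a turn 8.59, either way. A call with a gripper value outside its range is refused whole. The fingers move at their own pace and stop on an object; FORCE is the grip in N (left out, the last holds). Time passes only in rows, so rows that do not move let the fingers close. It gives the time, the measured TCP pose, the force and the opening at its end, in the units of the state.
- sense(): the state, without advancing time (a new reading comes with each control period).
- capture(name): name is "scene" or "side" or "wrist"; returns (picture, depth): 480x640x3 uint8, red, green, blue; 480x640 float32, mm along the optical axis (not along the pixel's ray), 0 where there is no reading.
- camera_model(name): a dict with "fx", "fy", "cx", "cy" (pixels), "cam_to_world" (4x4, takes a point from camera to world coordinates); the wrist camera has in their place "T_tool_cam" (4x4, takes a point from camera to tool coordinates, whose origin is the TCP and whose axes are the flange's). Camera axes: x right, y up, looking along -z (the intrinsics and any distortion apply to the point x, -y, -z); pixel columns grow to the right and rows downward; lengths in mm; the calibration is good to about 2 mm. The wrist camera is an equidistant fisheye: a pixel r from the principal point sees the ray r / f radians off the axis. A picture is of the moment at which its call begins: read the wrist's pose just before it. camera_model takes no time and is no camera call.
- finish_job(): hands the job in, once; it reports no verdict.
Trained networks look in the newest picture that a camera, given by its name, has taken for a name from the list of things; names that differ only in an ending like _2 or _b are one class to them, and where a whole thing is asked for, a point or a joint stands for the part that bears it (a point fixed in the world has none). Each returns a list of dicts, best first, with "p" (0 to 1); they miss things now and then, are a little off and sometimes report something else, mostly with a low value. They report only what shows in the picture. A call takes as long as a camera call.
- boxes_of(camera, target): "centre" ([column, row] in pixels, amid what is visible of it).
- masks_of(camera, target): "region" (480x640 bool, what is visible of it) and "centre" ([column, row] in pixels, amid what is visible of it).
- pinpoint(camera, target): "centre" ([column, row] in pixels: a listed point, or the origin of a listed thing).
The state is a dict: "time_s": time; "joints": joint angles; "dq": joint speeds; "tau": joint torques, N m; "eef_pos": TCP position; "ee_rot": TCP orientation; "force": force on the tool from outside, world axes, zero at the start; "wrist_torque": the same for the moment, N m; "grip_width": opening from 0.0 (shut) to 1.0 (fully open).
Only numpy, scipy, OpenCV 4.12 (cv2) and the standard library are available. Lean on these libraries where they do the work, as an engineer would, in place of code of your own. Each camera call takes 0.05 s, during which the arm holds its last target.

## Task

The batteries in the field logger are due for a change: take the orange pry bar off its hook, put its blade into the notch at the hatch's yellow mark, under the hatch's edge, and lever the hatch off its catches with the bar, keeping the fingers off the logger while it is still shut. Then swing the hatch right back until it stays open by itself, and lay the pry bar down flat on the bench clear of the logger and the tool stand, without dropping it; leave the other things as they are.

Things in the scene. Friction and masses are not known exactly. Their poses are not given: they have to be found in the camera images.
- pry_bar: flat pry bar hanging from one of two hooks. Orange handle 22 wide (y) x 13 thick (x) x 90 long (z) mm, origin at its middle; z points to the hanging loop. Wire loop on the handle's end (14 wide, 26 high inside), its 4.4 mm top bar at z = +75 mm. Straight steel blade 14 wide (y), 2.6 thick (x), to z = -118. Balances near z = -33 mm. Hung, x points into the stand's panel, 19 mm behind the handle
- blade_tip (a point): middle of the square end of the pry bar's blade, 118 mm from the handle's middle; axes as the pry bar's
- hex_driver: bystander: hex driver with the same handle and loop, but blue, and a round 6 mm shank; hangs from the other hook, 80 mm beside the pry bar
- tool_stand: fixed grey tool stand: upright perforated panel 170 wide (y), 6 thick, 276 high on a base plate 6 thick (x -45 to 55 mm); origin under the panel, front faces -x. Two hooks at y = +40 and -40 mm: a bar of radius 3 mm runs level from the panel at z = 236 to x = -40, then turns up to x = -47, z = 245 mm
- hook_l (a point): where a loop hangs on the stand's hook at y = +40 mm, on the bar's centre line; axes as the stand's. A loop must rise about 13 mm to clear the turned-up end, then be drawn off 25 mm along -x
- hook_r (a point): the same on the hook at y = -40 mm
- logger: fixed battery-powered field logger, dark grey case 180 x 124 x 50 mm with black corner guards, hatch up; origin under its centre, z up. Hatch: lighter grey plate 88 wide (y), 6 thick, flush with the top, from its free front edge at x = -56 mm (yellow strip) to its hinge at x = +66, z = 48 mm. Two sprung ball catches hold the front edge with about 12 N until it has risen some 3 mm
- notch (a point): middle of the outer top edge of the prying notch (logger x = -64.5, z = 50 mm), on which the blade bears; axes as the logger's, x toward the hinge. The notch is a gap 8.5 mm (x) by 22 mm (y) before the hatch's edge, 24 mm deep, and open under the hatch (6 mm thick) for 14 mm behind its edge: a blade put in slanting toward the hinge gets under the hatch
- hatch (a joint): angle of the hatch about its hinge (rad): 0 shut, about 0.06 sprung off its catches and resting ajar on them, 1.57 upright, 1.9 fully open against its stop; it falls back from below upright and stays open beyond it
- hatch_edge (a point): middle of the hatch's free front edge at its underside, 122 mm from the hinge; moves with the hatch
- multimeter: bystander: red hand multimeter lying on its back, 152x77x46 mm; origin under its centre
- needle_pliers: bystander: red-handled needle-nose pliers lying flat, 68x177x16 mm; origin under its centre
- flux_tin: bystander: yellow round tin, 48 across, 21 high, mm; origin under its centre
- block_battery: bystander: black block battery standing upright, 18x27x48 mm; origin under its centre
- solder_reel: bystander: reel of wire standing on its flange, 58 across, 45 high, mm; origin under its centre

How it is judged:
By the outcome, as a careful person would: the job done as asked, in the order asked, and still so for the second after the job is handed in, with the robot touching nothing.
It also fails if it takes over 59 s, if anything falls off the work surface, if the arm or the gripper's body presses on something with over 40 N, if the wrist force passes 120 N, or if a joint passes its speed limit or range.

## Working session

There is one attempt and no reset: what is moved stays moved. The work goes in short steps, Python scripts to look and compute and a shell command to move; the robot and the scene stay as the last step left them, time stands still between calls to the robot, and variables do not carry over. Pictures are saved under pics/ and viewed, and the job is handed in when it is done.

```bash
mkdir -p pics; ls
cat > h.py <<'E'
import numpy as np, cv2
from rig import *
from scipy.spatial.transform import Rotation as R
def save(name,img): cv2.imwrite('pics/'+name+'.png',cv2.cvtColor(img,cv2.COLOR_RGB2BGR))
def q2R(q): return R.from_quat([q[1],q[2],q[3],q[0]]).as_matrix()
def px2w(cam,c,r,d):
    m=camera_model(cam); p=np.array([(c-m['cx'])/m['fx']*d,-(r-m['cy'])/m['fy']*d,-d,1]); return (np.array(m['cam_to_world'])@p)[:3]
def w2px(cam,P):
    m=camera_model(cam); p=np.linalg.inv(np.array(m['cam_to_world']))@np.append(P,1); d=-p[2]
    return np.array([m['cx']+m['fx']*p[0]/d, m['cy']-m['fy']*p[1]/d, d])
def cloud(cam,depth,mask=None):
    m=camera_model(cam); v,u=np.nonzero((depth>0)&(mask if mask is not None else True)); d=depth[v,u]
    p=np.stack([(u-m['cx'])/m['fx']*d,-(v-m['cy'])/m['fy']*d,-d,np.ones_like(d)]); return (np.array(m['cam_to_world'])@p)[:3].T
E
python3 - <<'E'
from h import *
print(sense())
for c in ['scene','side','wrist']:
    p,d=capture(c); save(c+'0',p); np.save(c+'0.npy',d)
    m=camera_model(c); print(c,{k:(np.round(v,3).tolist()) for k,v in m.items() })
E
```

```text
pics
{'time_s': 0.0, 'joints': array([-2.23405643e-01,  3.13413752e-01,  1.49835045e+00,  2.13014702e-05,
        1.33100639e+00, -2.23385645e-01]), 'dq': array([-1.02627519e-03,  1.02851293e-03, -1.46278435e-04, -4.41400475e-05,
        1.87034949e-03,  9.39917391e-04]), 'tau': array([-3.79005432e-03, -4.10206246e+01, -2.58405465e+01, -1.47444542e-03,
        8.73759534e-03,  1.23216992e-04]), 'eef_pos': array([5.24774347e+02, 4.15567952e-02, 2.30786234e+02]), 'ee_rot': array([-5.03890807e-04,  7.07115522e-01,  7.07097795e-01, -3.05096746e-04]), 'force': array([ 0.23923276,  0.05437924, -0.90310947]), 'wrist_torque': array([-0.0150577 , -0.01566309,  0.0316038 ]), 'grip_width': 1.0028386377677296}
scene {'fx': 499.163, 'fy': 499.163, 'cx': 333.97, 'cy': 243.15, 'cam_to_world': [[0.808, 0.227, -0.543, -208.561], [-0.589, 0.314, -0.745, -1238.032], [0.001, 0.922, 0.387, 646.607], [0.0, 0.0, 0.0, 1.0]]}
side {'fx': 499.967, 'fy': 499.967, 'cx': 321.018, 'cy': 236.019, 'cam_to_world': [[0.996, 0.02, -0.082, 401.659], [-0.083, 0.389, -0.917, -1237.727], [0.014, 0.921, 0.389, 567.554], [0.0, 0.0, 0.0, 1.0]]}
wrist {'fx': 371.648, 'fy': 371.648, 'cx': 319.727, 'cy': 243.309, 'T_tool_cam': [[0.0, 0.965, 0.263, 66.354], [1.0, -0.0, -0.001, -0.308], [-0.001, 0.263, -0.965, -141.693], [0.0, 0.0, 0.0, 1.0]]}
```

View pics/scene0.png

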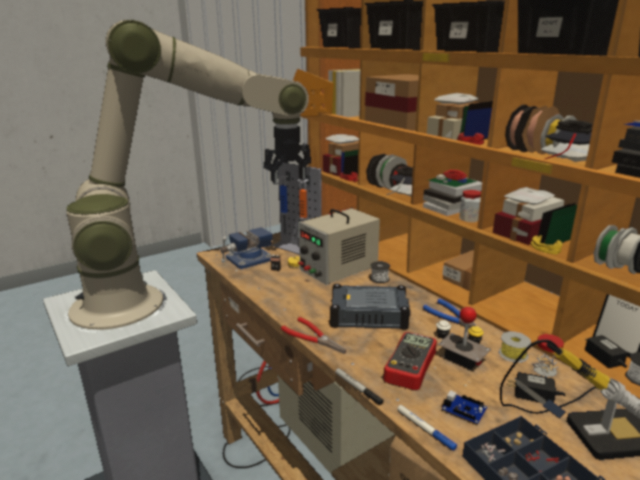

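View pics/side0.png

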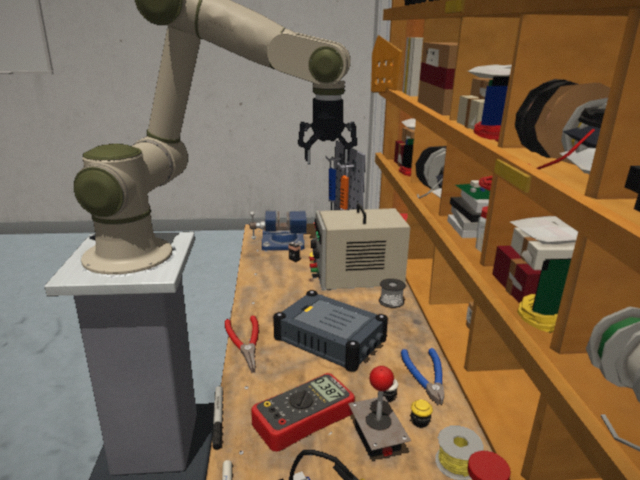

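View pics/wrist0.png

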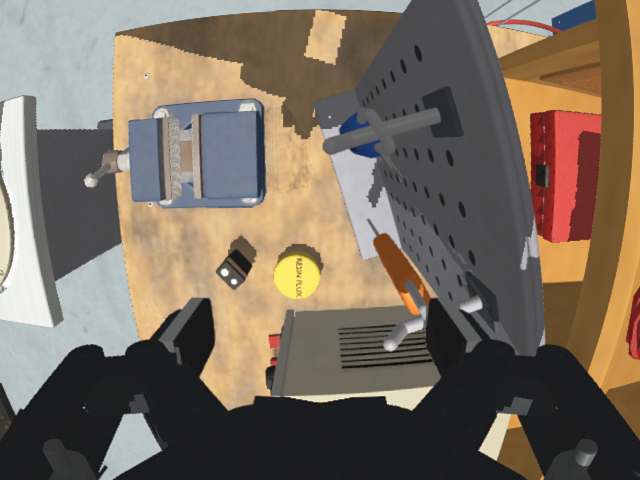

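The stand with bar (orange) and driver (blue) is at far +y, behind a bench power supply. The logger stands in the bench's middle, with the yellow mark on its robot-facing side. Now measuring.

```bash
cat >> h.py <<'E'
def wpx2w(c,r,d,s=None):
    m=camera_model('wrist'); s=s or sense(); x=(c-m['cx']);y=(r-m['cy']); rr=np.hypot(x,y); th=rr/m['fx']
    k=np.tan(th)/max(rr,1e-9)*d; p=np.array([x*k,-y*k,-d,1]); t=(np.array(m['T_tool_cam'])@p)[:3]
    return q2R(s['ee_rot'])@t+s['eef_pos']
def wcloud(depth,s=None,mask=None):
    m=camera_model('wrist'); s=s or sense(); v,u=np.nonzero((depth>0)&(mask if mask is not None else True)); d=depth[v,u]
    x=u-m['cx'];y=v-m['cy'];rr=np.hypot(x,y)+1e-9;k=np.tan(rr/m['fx'])/rr*d
    p=np.stack([x*k,-y*k,-d,np.ones_like(d)]); t=(np.array(m['T_tool_cam'])@p)[:3]
    return (q2R(s['ee_rot'])@t).T+s['eef_pos'],u,v
E
python3 - <<'E'
from h import *
s=sense()
D={c:np.load(c+'0.npy') for c in ['scene','side','wrist']}
for c,ts in [('side',['logger','notch','hatch_edge','multimeter','pry_bar','hook_r','hook_l','tool_stand']),('scene',['logger','notch','hatch_edge','pry_bar']),('wrist',['pry_bar','hook_l','hook_r','blade_tip','tool_stand','hex_driver'])]:
    for t in ts:
        for o in pinpoint(c,t)[:2]:
            cc,r=o['centre']; i,j=int(round(r)),int(round(cc))
            d=D[c][min(max(i,0),479),min(max(j,0),639)]
            w=wpx2w(cc,r,d,s) if c=='wrist' else px2w(c,cc,r,d)
            print(c,t,round(o['p'],2),np.round(o['centre'],1),round(float(d),1),np.round(w,1))
P,u,v=wcloud(D['wrist'],s); np.save('w0c.npy',np.c_[P,u,v])
E
```

```text
side logger 0.56 [328.5 337.4] 902.7 [ 485.5 -481.9   47.6]
side logger 0.34 [306.6 309.2] 987.9 [ 451.5 -385.3   49.3]
side notch 0.7 [303.4 307.3] 996.7 [ 445.6 -375.7   48.1]
side hatch_edge 0.67 [304.2 310.3] 1002.1 [ 447.3 -373.5   39.7]
side hatch_edge 0.53 [329.9 158.5] 3370.3 [ 748.3 2052.6 -262.7]
side multimeter 0.81 [304.6 417.3] 733.3 [ 432.5 -666.5   36.8]
side multimeter 0.39 [332.5 180.9] 1358.4 [547.2  64.2 176.9]
side pry_bar 0.65 [344.5 191.8] 1292.5 [570.5 -12.6 170.4]
side pry_bar 0.19 [330.9 157.5] 1344.5 [542.7  75.7 238.8]
side hook_r 0.59 [332.2 161.4] 3362.3 [ 762.5 2035.9 -278.5]
side hook_r 0.57 [343.7 167.4] 1272.8 [567.1  -6.9 233.6]
side hook_l 0.59 [332.2 161.4] 3362.3 [ 762.5 2035.9 -278.5]
side hook_l 0.57 [343.7 167.4] 1272.8 [567.1  -6.9 233.6]
scene logger 0.68 [368.5 314.2] 1166.0 [ 452.2 -468.9   42.2]
scene notch 0.65 [346.5 294.2] 1240.6 [ 461.6 -371.9   49.3]
scene hatch_edge 0.73 [346.8 296. ] 1232.9 [ 457.  -379.1   48.9]
scene pry_bar 0.66 [304.3 199.4] 1510.7 [569.4 -18.  183.6]
wrist pry_bar 0.81 [399.3 267.6] 187.9 [565.5   5.  194.6]
wrist hook_l 0.98 [378.  129.1] 124.5 [544.9  72.1 242. ]
wrist hook_l 0.59 [428.3 320.3] 139.2 [567.1   0.8 246.2]
wrist hook_r 0.98 [378.  129.1] 124.5 [544.9  72.1 242. ]
wrist hook_r 0.59 [428.3 320.3] 139.2 [567.1   0.8 246.2]
wrist blade_tip 0.6 [368.2 227. ] 375.8 [573.9 -16.2   5.6]
wrist tool_stand 0.9 [375.3 171.6] 362.9 [579.9  40.1   3.6]
wrist hex_driver 0.94 [360.4 135.7] 129.4 [539.2  69.7 237.6]
wrist hex_driver 0.26 [299.2 269.6] 372.4 [503.9 -56.9  20.1]
```

Run:
```python
from h import *
s=sense()
D={c:np.load(c+'0.npy') for c in ['scene','side','wrist']}
for t in ['pry_bar','hex_driver']:
    m=masks_of('wrist',t)
    for o in m[:2]:
        P,u,v=wcloud(D['wrist'],s,o['region']); 
        print(t,o['p'],np.round(o['centre']),len(P),np.round(np.percentile(P,[2,10,50,90,98],axis=0),1).tolist())
m=masks_of('wrist','tool_stand')
P,u,v=wcloud(D['wrist'],s,m[0]['region']); print('stand',m[0]['p'],len(P))
def ransac(P,th=2,n=400,seed=0):
    g=np.random.default_rng(seed);best=None
    for _ in range(n):
        a=P[g.choice(len(P),3,False)];nn=np.cross(a[1]-a[0],a[2]-a[0]);L=np.linalg.norm(nn)
        if L<1e-6: continue
        nn/=L;i=np.abs((P-a[0])@nn)<th
        if best is None or i.sum()>best.sum(): best=i
    c=P[best].mean(0);nn=np.linalg.svd(P[best]-c,full_matrices=False)[2][2];return nn,c,best
Q=P[P[:,2]>30]
n,c,i=ransac(Q); print('panel n',n,'yaw',np.degrees(np.arctan2(n[1],n[0])),'c',c,i.sum())
I=Q[i];y=np.array([-n[1],n[0],0]);y/=np.linalg.norm(y); print('panel y ext',np.percentile(I@y,[0.5,99.5]),'z',I[:,2].min(),I[:,2].max(),'n off',c@n)
for cam in ['scene','side']:
    mm=masks_of(cam,'logger'); reg=mm[0]['region']; P=cloud(cam,D[cam],reg); print(cam,mm[0]['p'],len(P),P.min(0),P.max(0))
    T=P[(P[:,2]>44)&(P[:,2]<56)]; print('top',len(T),np.median(T[:,2]))
    if len(T)>50:
        r=cv2.minAreaRect(T[:,:2].astype(np.float32)); print(r)
    r=cv2.minAreaRect(P[:,:2].astype(np.float32)); print(r)
    np.save('log_'+cam+'.npy',P)
```

```text
pry_bar 0.64 [402. 274.] 2103 [[561.4, -12.3, 79.6], [562.2, -5.0, 141.9], [566.4, 3.5, 203.3], [572.0, 6.3, 230.0], [577.5, 6.8, 239.8]]
hex_driver 0.65 [374. 130.] 1482 [[537.3, 61.4, 105.7], [538.5, 63.2, 182.4], [544.9, 71.8, 223.7], [549.7, 78.3, 242.1], [559.1, 80.5, 243.3]]
stand 0.85 48479
panel n [ 0.95115744  0.30870403 -0.00115772] yaw 17.981159133052028 c [578.9428806   56.67024745 218.39244908] 33645
panel y ext [-217.95972559  -57.38924464] z 30.052903116929315 277.65254753949705 n off 567.9073265282138
scene 0.59 3303 [ 382.13070509 -525.70386835   -3.17560208] [ 603.8790895  -259.28631164   55.55911648]
top 1982 49.537380964346255
((493.5176696777344, -419.9969482421875), (134.05853271484375, 188.1503143310547), 50.33848190307617)
((527.9954223632812, -383.0120849609375), (237.31500244140625, 202.25732421875), 52.72408676147461)
side 0.86 5791 [ 384.1881341  -524.92921768   -3.67692114] [ 611.96137766 -231.40123899   54.09377399]
top 3533 48.72973027282433
((496.73101806640625, -419.1465148925781), (132.6632080078125, 185.64132690429688), 51.17698287963867)
((502.5667724609375, -376.3620910644531), (208.43768310546875, 241.0848846435547), 51.129764556884766)
```

Run:
```python
import cv2
a=cv2.imread('pics/side0.png')[270:380,250:410]; b=cv2.imread('pics/scene0.png')[270:340,310:430]
cv2.imwrite('pics/crop1.png',cv2.resize(a,None,fx=5,fy=5,interpolation=cv2.INTER_CUBIC))
cv2.imwrite('pics/crop2.png',cv2.resize(b,None,fx=6,fy=6,interpolation=cv2.INTER_CUBIC))
```

```text
(no output)
```

View pics/crop1.png

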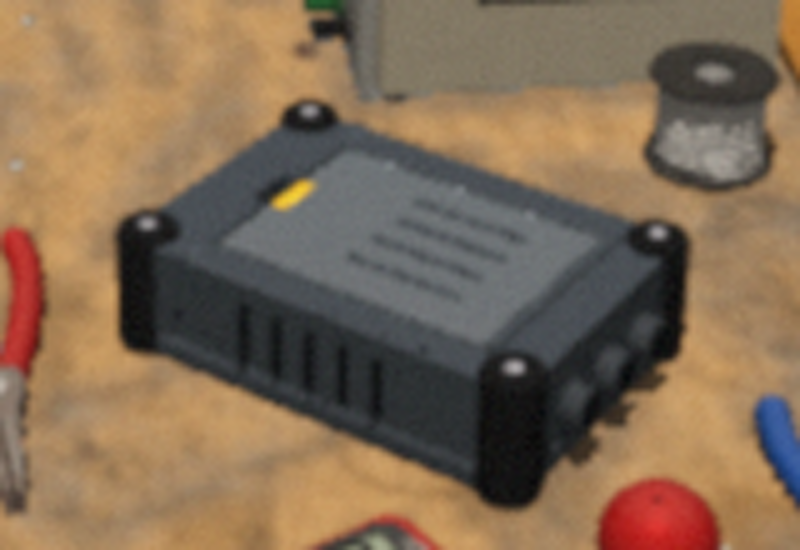

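View pics/crop2.png

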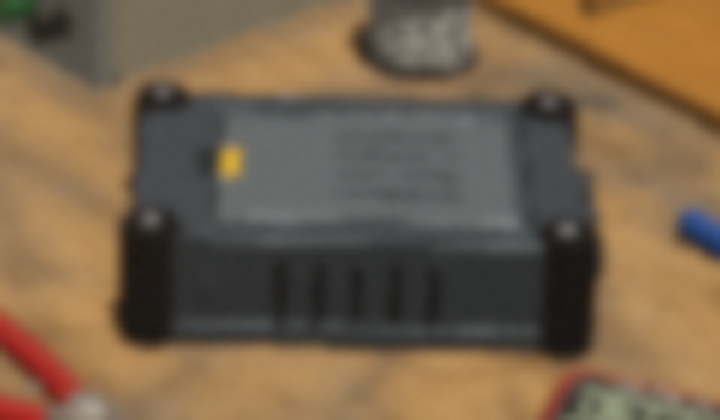

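Run:
```python
from h import *
s=sense()
D=np.load('wrist0.npy'); im=cv2.cvtColor(cv2.imread('pics/wrist0.png'),cv2.COLOR_BGR2HSV)
for nm,lo,hi in [('or',(5,150,60),(20,255,255)),('bl',(105,150,40),(125,255,255))]:
    k=cv2.inRange(im,lo,hi)>0; 
    z=np.zeros_like(k); z[(slice(220,320) if nm=='or' else slice(100,180)),330:440]=1
    P,u,v=wcloud(D,s,k&z)
    a=np.radians(18);n=np.array([np.cos(a),np.sin(a),0]);y=np.array([-n[1],n[0],0])
    Q=np.c_[P@n,P@y,P[:,2]]
    print(nm,len(Q))
    for z0 in range(90,250,10):
        q=Q[(Q[:,2]>=z0)&(Q[:,2]<z0+10)]
        if len(q)>5: print(z0,len(q),np.round(np.percentile(q,[2,50,98],axis=0)[:,:2],1).tolist())
for c in ('scene','side'):
    d=np.load(c+'0.npy'); im2=cv2.cvtColor(cv2.imread(f'pics/{c}0.png'),cv2.COLOR_BGR2HSV)
    k=cv2.inRange(im2,(5,190,100),(20,255,255))>0; P=cloud(c,d,k); P=P[(P[:,1]>-60)&(P[:,1]<100)&(P[:,2]>80)&(P[:,2]<230)&(P[:,0]<600)&(P[:,0]>500)]
    Q=np.c_[P@n,P@y,P[:,2]]; print(c,len(Q)); 
    if len(Q): print(np.round(np.percentile(Q,[2,20,50,80,98],axis=0),1))
# tops of power supply box & other obstacles
P=np.r_[cloud('scene',np.load('scene0.npy')),cloud('side',np.load('side0.npy'))]
for x0,x1,y0,y1 in [(350,450,-330,-60),(450,700,-330,-60),(450,700,-60,150),(350,450,-60,150)]:
    q=P[(P[:,0]>x0)&(P[:,0]<x1)&(P[:,1]>y0)&(P[:,1]<y1)&(P[:,2]>15)&(P[:,2]<260)]
    if len(q): print((x0,x1,y0,y1),len(q),np.round(np.percentile(q,[1,99],axis=0)).tolist())
```

```text
or 1567
120 14 [[535.0, -172.1], [540.0, -169.8], [544.0, -169.4]]
130 74 [[534.1, -172.5], [538.6, -170.1], [544.4, -169.1]]
140 87 [[534.1, -172.3], [539.2, -170.3], [544.7, -169.1]]
150 94 [[534.1, -174.6], [538.6, -170.0], [544.6, -169.2]]
160 115 [[534.1, -174.8], [538.9, -170.0], [544.7, -169.2]]
170 133 [[534.0, -174.5], [538.9, -170.2], [545.3, -169.3]]
180 150 [[534.0, -174.1], [539.0, -170.2], [545.4, -169.2]]
190 173 [[534.0, -173.5], [539.2, -170.3], [545.4, -169.1]]
200 382 [[534.1, -188.3], [538.8, -171.6], [548.1, -169.2]]
210 335 [[535.2, -189.0], [539.9, -179.1], [547.5, -170.4]]
bl 484
140 8 [[534.3, -109.4], [534.6, -95.4], [537.7, -93.2]]
150 11 [[534.2, -109.2], [534.7, -96.0], [537.5, -93.1]]
160 13 [[534.2, -109.7], [534.7, -95.3], [537.8, -92.5]]
170 20 [[534.2, -110.0], [534.9, -95.8], [538.0, -92.2]]
180 29 [[534.2, -110.2], [536.6, -105.7], [538.3, -92.4]]
190 34 [[534.1, -109.8], [536.5, -105.9], [538.1, -92.0]]
200 157 [[534.2, -111.2], [537.1, -105.2], [542.8, -90.9]]
210 209 [[535.2, -110.1], [539.3, -104.8], [543.7, -91.9]]
scene 130
[[ 530.2 -194.2  131.6]
 [ 533.7 -191.2  150.4]
 [ 536.4 -186.7  175.6]
 [ 539.6 -182.   198.2]
 [ 543.1 -178.3  210.6]]
side 202
[[ 533.3 -195.4  127.7]
 [ 535.4 -191.6  145.1]
 [ 537.8 -187.8  171.1]
 [ 541.3 -181.3  195.4]
 [ 545.8 -172.4  209.3]]
(350, 450, -330, -60) 148 [[426.0, -74.0, 16.0], [448.0, -60.0, 47.0]]
(450, 700, -330, -60) 13822 [[474.0, -319.0, 17.0], [692.0, -79.0, 230.0]]
(450, 700, -60, 150) 5348 [[453.0, -52.0, 19.0], [692.0, 122.0, 258.0]]
(350, 450, -60, 150) 1825 [[352.0, -58.0, 16.0], [449.0, 93.0, 84.0]]
```

Run:
```python
from h import *
P=np.r_[cloud('scene',np.load('scene0.npy')),cloud('side',np.load('side0.npy'))]
W=np.load('w0c.npy')[:,:3]
for nm,C in (('ss',P),('w',W)):
  q=C[(C[:,0]>440)&(C[:,0]<700)&(C[:,1]>-330)&(C[:,1]<-20)&(C[:,2]>60)&(C[:,2]<260)]
  for z0 in range(60,260,20):
    k=q[(q[:,2]>=z0)&(q[:,2]<z0+20)]
    if len(k)>10: print(nm,z0,len(k),np.round(np.percentile(k,[1,50,99],axis=0)[:,:2]).tolist())
# shelf: closest x for y range
for z0 in range(20,420,40):
  k=P[(P[:,2]>z0)&(P[:,2]<z0+40)&(P[:,0]>600)&(P[:,1]>-600)&(P[:,1]<0)]
  if len(k): print('shelf',z0,len(k),np.round(np.percentile(k[:,0],[1,5,20,50])))
```

```text
ss 60 1165 [[477.0, -235.0], [575.0, -226.0], [690.0, -140.0]]
ss 80 1382 [[474.0, -234.0], [554.0, -225.0], [690.0, -122.0]]
ss 100 1237 [[487.0, -235.0], [573.0, -226.0], [690.0, -115.0]]
ss 120 1411 [[484.0, -234.0], [566.0, -225.0], [690.0, -31.0]]
ss 140 3560 [[489.0, -233.0], [582.0, -186.0], [688.0, -32.0]]
ss 160 192 [[584.0, -208.0], [594.0, -130.0], [615.0, -21.0]]
ss 180 150 [[583.0, -201.0], [604.0, -38.0], [617.0, -20.0]]
ss 200 742 [[603.0, -328.0], [680.0, -176.0], [683.0, -21.0]]
ss 220 996 [[604.0, -327.0], [682.0, -181.0], [696.0, -21.0]]
ss 240 94 [[597.0, -43.0], [608.0, -35.0], [617.0, -21.0]]
w 60 1335 [[488.0, -114.0], [547.0, -106.0], [622.0, -23.0]]
w 80 1797 [[475.0, -144.0], [541.0, -106.0], [617.0, -24.0]]
w 100 1979 [[489.0, -111.0], [553.0, -105.0], [616.0, -24.0]]
w 120 2571 [[489.0, -115.0], [556.0, -105.0], [616.0, -23.0]]
w 140 3977 [[491.0, -193.0], [578.0, -107.0], [688.0, -25.0]]
w 160 51 [[603.0, -26.0], [604.0, -22.0], [606.0, -20.0]]
w 200 1086 [[679.0, -161.0], [680.0, -40.0], [681.0, -20.0]]
w 220 1653 [[679.0, -150.0], [683.0, -37.0], [696.0, -20.0]]
shelf 20 5930 [603. 623. 662. 764.]
shelf 60 4337 [604. 622. 688. 758.]
shelf 100 2908 [602. 609. 649. 727.]
shelf 140 2301 [601. 604. 616. 659.]
shelf 180 4190 [602. 612. 680. 711.]
shelf 220 7175 [604. 678. 683. 725.]
shelf 260 7190 [608. 722. 733. 746.]
shelf 300 5835 [720. 723. 740. 769.]
shelf 340 1595 [719. 720. 724. 740.]
shelf 380 5564 [676. 678. 680. 681.]
```

```bash
python3 -m crank '{"dp":[[0,0,4],[-3,-1,2],[-4,-2,0],[-1,0,0],[0,0,0],[0,0,0],[0,0,0],[0,0,0],[0,0,0],[0,0,0]],"delta_rot":[[0,0,0],[0,0,-8],[0,0,-8],[0,0,-8],[0,0,-8],[0,0,-8],[0,0,-8],[0,0,-8],[0,0,-8],[0,0,-8]],"claw":[60,60,60,60,60,60,60,60,60,60]}' 120; python3 -c "
from h import *; s=sense(); print(s['eef_pos'],q2R(s['ee_rot']).round(3).tolist(),s['joints'].round(3))"
```

```text
time_s: 2.3
eef_pos: [445.0, -30.0, 291.3]
ee_rot: [0.0, 0.988, 0.154, 0.0]
force: [-0.6, -0.6, 0.1]
grip_width: 0.768
[444.98427996 -30.00336558 291.34794137] [[0.953, 0.304, 0.0], [0.304, -0.953, -0.0], [0.0, 0.0, -1.0]] [-0.331  0.095  1.609 -0.     1.437  0.931]
```

```bash
python3 -m crank '{"dp":[[0,0,0],[0,0,-2],[0,0,-2],[1,0,-2],[1,0,-2],[1,0,-1],[1,0,0],[0,0,0]],"delta_rot":[[2.58,-7.93,0],[2.58,-7.93,0],[2.58,-7.93,0],[2.58,-7.93,0],[2.58,-7.93,0],[2.58,-7.93,0],[0,0,0],[0,0,0]],"claw":[60,60,60,60,60,60,60,60]}' 120
python3 - <<'E'
from h import *; s=sense(); print(s['eef_pos'],q2R(s['ee_rot']).round(3).tolist(),s['joints'].round(3))
p,d=capture('wrist'); save('w1',p); np.save('w1.npy',d)
for t in ['pry_bar','hook_r','hex_driver','blade_tip']:
    for o in pinpoint('wrist',t)[:2]:
        c,r=o['centre'];print(t,o['p'],c,r,wpx2w(c,r,d[int(r),int(c)],s).round(1))
E
```

```text
time_s: 3.1
eef_pos: [480.8, -26.9, 209.9]
ee_rot: [-0.067, 0.911, 0.149, 0.378]
force: [-0.0, 0.6, 0.0]
grip_width: 0.764
[480.84332781 -26.89829076 209.85970482] [[0.67, 0.322, 0.669], [0.221, -0.947, 0.235], [0.709, -0.01, -0.705]] [-0.643 -0.025  2.175  1.005  0.773 -0.073]
pry_bar 0.91 332.0 193.4 [563.9  -6.1 175.2]
hook_r 0.86 183.9 116.2 [544.2  69.1 237.1]
hook_r 0.65 334.3 108.9 [568.4  -4.9 238.2]
hex_driver 0.58 212.3 196.5 [540.6  66.9 172.2]
blade_tip 0.79 329.5 277.9 [ 5.846e+02 -1.000e-01  4.400e+00]
```

View pics/w1.png

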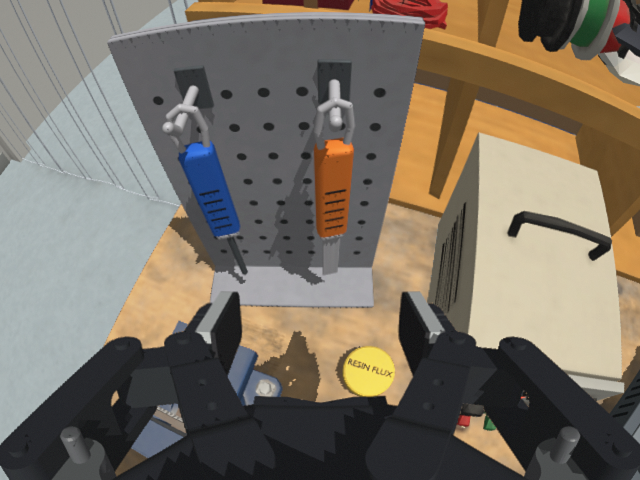

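Run:
```python
from h import *
s=sense(); d=np.load('w1.npy'); im=cv2.cvtColor(cv2.imread('pics/w1.png'),cv2.COLOR_BGR2HSV)
k=cv2.inRange(im,(5,170,80),(18,255,255))>0; z=np.zeros_like(k); z[138:240,310:358]=1
P,u,v=wcloud(d,s,k&z); a=np.radians(18);n=np.array([np.cos(a),np.sin(a),0]);y=np.array([-n[1],n[0],0])
Q=np.c_[P@n,P@y,P[:,2]]
for z0 in range(110,220,10):
    q=Q[(Q[:,2]>=z0)&(Q[:,2]<z0+10)]
    if len(q)>5: print(z0,len(q),np.round(np.percentile(q,[2,50,98],axis=0)[:,:2],1).tolist())
# panel plane
z=np.zeros_like(k); z[130:260,250:305]=1
P,u,v=wcloud(d,s,z); P=P[P[:,2]>30]; c=np.median(P,0); nn=np.linalg.svd(P-P.mean(0),full_matrices=False)[2][2]; print('panel',nn, np.degrees(np.arctan2(nn[1],nn[0])), np.median(P@n))
def need(T,Rt):
    print('dp cm',((T-s['eef_pos'])/10).round(2))
    w=R.from_matrix(Rt@q2R(s['ee_rot']).T).as_rotvec(degrees=True); print('rot',w.round(2))
ph=np.radians(40); tz=np.cos(ph)*n-np.sin(ph)*np.array([0,0,1]); ty=-y; tx=np.cross(ty,tz); Rt=np.c_[tx,ty,tz]
G=541*n-180*y+np.array([0,0,141]); need(G+7*tz-80*tz,Rt); need(G+7*tz,Rt); print(80*tz/10)
```

```text
120 78 [[533.0, -189.1], [534.9, -179.3], [537.5, -169.9]]
130 191 [[532.9, -189.4], [534.8, -179.1], [537.7, -169.3]]
140 223 [[532.8, -189.2], [534.7, -178.4], [539.1, -168.7]]
150 252 [[532.9, -189.5], [535.0, -179.1], [538.6, -168.9]]
160 246 [[532.8, -189.5], [535.1, -178.7], [538.1, -169.0]]
170 285 [[532.9, -189.6], [534.8, -179.0], [538.2, -169.2]]
180 383 [[532.9, -189.5], [534.9, -179.0], [539.2, -168.8]]
190 419 [[532.7, -189.5], [534.8, -179.3], [538.2, -169.0]]
200 535 [[533.1, -189.6], [535.3, -179.2], [539.9, -169.1]]
210 320 [[534.2, -188.4], [538.8, -179.6], [545.2, -171.1]]
panel [-0.95060219 -0.31040225 -0.00243313] -161.91647128527853 567.479490778766
dp cm [ 3.68  0.49 -2.21]
rot [ 1.02 -4.62 -0.93]
dp cm [ 9.5   2.38 -7.35]
rot [ 1.02 -4.62 -0.93]
[ 5.82841248  1.89376601 -5.14230088]
```

```bash
python3 -m crank '{"dp":[[1.8,0.3,-1.1],[1.88,0.25,-1.1],[0,0,0],[1.4,0.5,-1.25],[1.4,0.5,-1.25],[1.4,0.45,-1.25],[1.6,0.45,-1.4],[0,0,0]],"delta_rot":[[0.5,-2.3,-0.5],[0.5,-2.3,-0.4],[0,0,0],[0,0,0],[0,0,0],[0,0,0],[0,0,0],[0,0,0]],"claw":[60,60,60,60,60,60,60,60]}' 120
python3 - <<'E'
from h import *; s=sense(); print(s['eef_pos'],q2R(s['ee_rot']).round(3).tolist(),s['joints'].round(3))
n=np.array([.9511,.309,0]);y=np.array([-.309,.9511,0]);print(s['eef_pos']@n,s['eef_pos']@y)
p,d=capture('wrist'); save('w2',p); np.save('w2.npy',d)
E
```

```text
time_s: 4.15
eef_pos: [575.1, -1.2, 135.5]
ee_rot: [-0.067, 0.895, 0.142, 0.417]
force: [-1.2, -0.6, 0.0]
grip_width: 0.764
[575.10291232  -1.18758546 135.53402581] [[0.612, 0.311, 0.727], [0.199, -0.95, 0.239], [0.765, -0.002, -0.644]] [-0.458  0.315  2.081  1.507  0.566 -0.484]
546.6134159979251 -178.83631244137254
```

View pics/w2.png

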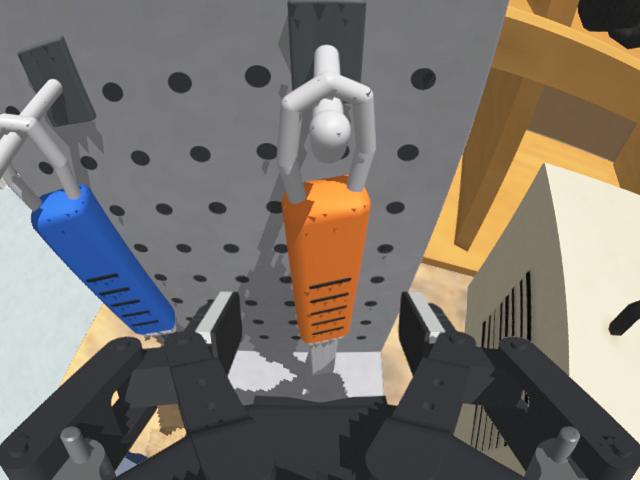

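```bash
python3 -m crank '{"dp":[[0,0,0],[0,0,0],[0,0,0],[0,0,0],[0,0,0],[0,0,0],[0,0,0]],"delta_rot":[[0,0,0],[0,0,0],[0,0,0],[0,0,0],[0,0,0],[0,0,0],[0,0,0]],"claw":[255,255,255,255,255,255,255]}' 120
python3 - <<'E'
from h import *; s=sense(); print(s['force'],s['wrist_torque'])
p,d=capture('wrist'); save('w3',p)
E
```

```text
time_s: 4.9
eef_pos: [575.2, -2.2, 136.7]
ee_rot: [-0.066, 0.895, 0.141, 0.418]
force: [-1.3, -2.2, 4.4]
grip_width: 0.223
[-1.32174689 -2.16133239  4.38849637] [ 0.10873114 -0.38585441 -0.22326644]
```

View pics/w3.png

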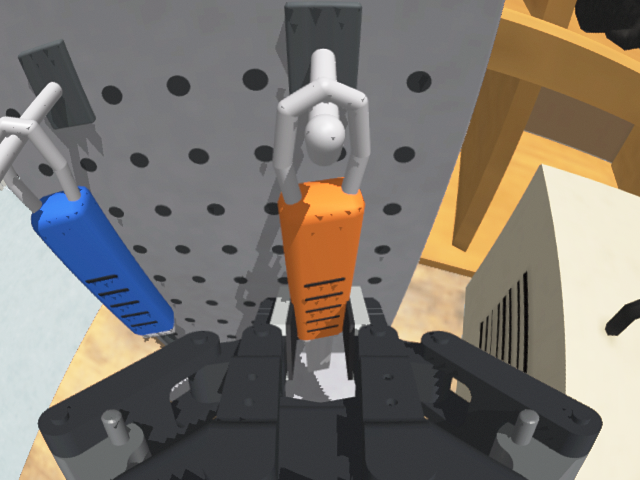

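```bash
python3 -m crank '{"dp":[[0,0,0.6],[0,0,0.6],[0,0,0.5],[0,0,0],[-1,-0.32,0],[-1.5,-0.5,0],[-2,-0.65,0.3],[-3,-1,0.5],[-3,-1,0.5],[0,0,0]],"delta_rot":[[0,0,0],[0,0,0],[0,0,0],[0,0,0],[0,0,0],[0,0,0],[0,0,0],[0,0,0],[0,0,0],[0,0,0]],"claw":[255,255,255,255,255,255,255,255,255,255]}' 120
python3 - <<'E'
from h import *; s=sense(); print(s['eef_pos'],q2R(s['ee_rot']).round(3).tolist(),s['joints'].round(3))
for c in ('wrist','side'):
    p,d=capture(c); save('l4'+c,p); np.save('l4%s.npy'%c,d)
E
```

```text
time_s: 5.95
eef_pos: [467.4, -37.2, 165.6]
ee_rot: [-0.066, 0.896, 0.14, 0.417]
force: [0.8, 0.3, -1.6]
grip_width: 0.222
[467.43433685 -37.21948272 165.5746475 ] [[0.613, 0.306, 0.729], [0.196, -0.952, 0.235], [0.766, -0.001, -0.643]] [-0.734  0.05   2.311  1.305  0.757 -0.478]
```

View pics/l4wrist.png

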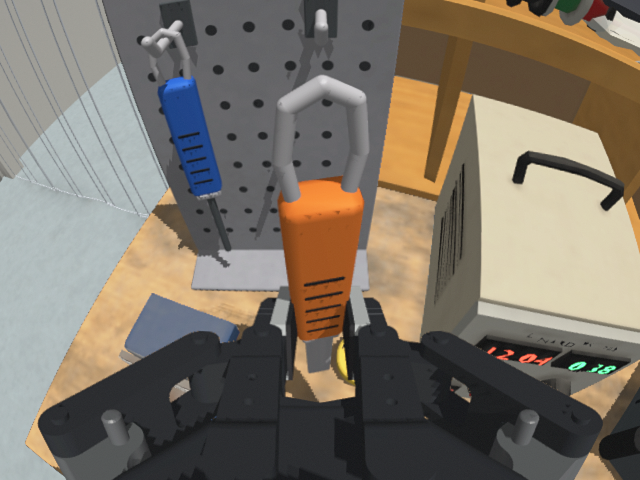

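View pics/l4side.png

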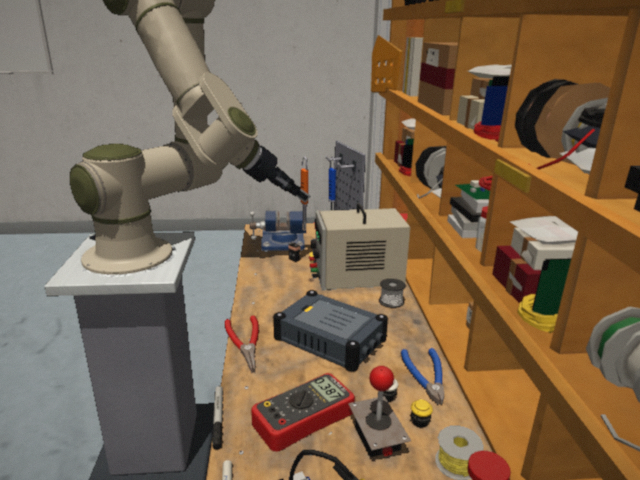

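```bash
cat > barfit.py <<'E'
from h import *
def barfit(png,npy,s):
    d=np.load(npy); im=cv2.cvtColor(cv2.imread(png),cv2.COLOR_BGR2HSV)
    k=cv2.inRange(im,(5,170,60),(18,255,255))>0; z=np.zeros_like(k); z[150:345,265:375]=1
    P,u,v=wcloud(d,s,k&z); T=(P-s['eef_pos'])@q2R(s['ee_rot'])
    return T,u,v
E
python3 - <<'E'
from barfit import *
s=sense(); T,u,v=barfit('pics/l4wrist.png','l4wrist.npy',s)
print(len(T)); 
# top end vs front face: split by image row
f=(v>222)
c=T[f].mean(0); U=np.linalg.svd(T[f]-c,full_matrices=False); nn=U[2][2]; ax=U[2][0]; print('front n',nn,'axis',ax,'res',np.std((T[f]-c)@nn),c)
i=np.abs((T-c)@nn)<1.5
ax=ax*np.sign(ax[0]); S=(T[i]-c)@ax; print('ext along axis',np.percentile(S,[0.5,99.5]))
print('angle axis',np.degrees(np.arctan2(-ax[2],ax[0])))
for lo,hi in [(-30,-10),(-10,10),(10,30)]:
    q=T[i&True][(S>lo)&(S<hi)]; print(np.percentile(q[:,1],[1,50,99]).round(1))
hi=c+ax*np.percentile(S,99.5); lo=c+ax*np.percentile(S,0.5); print('top front edge',hi,'bottom',lo)
nz=nn*np.sign(nn[2]); # into the handle
mid=hi-45*ax+6.5*nz; print('bar mid in tool',mid,'tip',mid-118*ax, 'TCP along bar z',-(mid@ax),'perp',-(mid@nz))
for cam in ('side',):
    d=np.load('l4side.npy')
    for o in pinpoint(cam,'blade_tip')[:2]:
        cc,r=o['centre'];print(o, px2w(cam,cc,r,d[int(r),int(cc)]))
print('tip pred world', q2R(s['ee_rot'])@(mid-118*ax)+s['eef_pos'])
E
```

```text
9539
front n [-0.63452173  0.16025434 -0.75610893] axis [-0.76547975  0.00497797  0.64344072] res 0.7006987880479456 [ 25.29641533  -0.13703757 -34.26386928]
ext along axis [-51.65323848  31.97586783]
angle axis 40.049463529188735
[-9.1  0.   9.9]
[-9.   0.4 10.1]
[-8.8  0.5 10.2]
top front edge [ 49.77329476  -0.29621255 -54.83844486] bottom [-14.24309293   0.12009081  -1.02807207]
bar mid in tool [ 19.4510971   -1.11385699 -20.96890417] tip [-70.87551384  -0.52645629  54.95710137] TCP along bar z -28.387212665930207 perp 3.3341315436890273
{'centre': [301.8, 232.2], 'p': 0.76} [462.03367873  32.00943551  41.18009599]
tip pred world [466.03317871 -37.5785488   76.28177314]
```

```bash
cat > plan.py <<'E'
from h import *
psi=np.radians(-39.3); C=np.array([495.5,-419.5]); 
def setlog(c,deg):
    global psi,C; C=np.array(c);psi=np.radians(deg)
def L():
    lx=np.array([np.cos(psi),np.sin(psi),0]); ly=np.array([-lx[1],lx[0],0]); return lx,ly,np.array([0,0,1.])
PHI=np.radians(40.); ZB=np.array([np.cos(PHI),0,-np.sin(PHI)]);XB=np.array([np.sin(PHI),0,np.cos(PHI)])
TIP=-88.5*ZB-4.5*XB
def pose(a,tx,tz,ty=0.):
    """a deg, tip at logger (tx,ty,tz) -> TCP, R"""
    lx,ly,z=L(); a=np.radians(a); zb=-np.cos(a)*lx+np.sin(a)*z; xb=-np.sin(a)*lx-np.cos(a)*z
    Rw=np.c_[xb,-ly,zb]@np.c_[XB,[0,-1.,0],ZB].T
    tip=np.append(C,0)+tx*lx+ty*ly+tz*z
    return tip-Rw@TIP,Rw
def need(T,Rt,s=None):
    s=s or sense(); w=R.from_matrix(Rt@q2R(s['ee_rot']).T).as_rotvec(degrees=True)
    print('TCP',T.round(1),'dp cm',((T-s['eef_pos'])/10).round(2),'rot',w.round(2),np.linalg.norm(w).round(1)); return w
def tolog(p):
    lx,ly,z=L(); q=p-np.append(C,0); return np.array([q@lx,q@ly,q@z])
def tipnow(s=None):
    s=s or sense(); Rw=q2R(s['ee_rot']); t=Rw@TIP+s['eef_pos']; zb=Rw@ZB; lx,ly,z=L(); return tolog(t),np.degrees(np.arctan2(zb@z,-zb@lx)), np.degrees(np.arcsin(zb@ly))
E
python3 -m crank '{"dp":[[-1,-1,1],[-1,-1,1],[-1,-1,1],[-1,-1,1],[-0.5,-2,1],[-0.5,-2,1],[0,-2,1],[0,-2,0.5],[0,-2,0],[0,-2,0]],"delta_rot":[[-2.58,7.93,0],[-2.58,7.93,0],[-2.58,7.93,0],[-2.58,7.93,0],[-2.58,7.93,0],[-2.58,7.93,0],[0,0,8],[0,0,8],[0,0,8],[0,0,8]],"claw":[255,255,255,255,255,255,255,255,255,255]}' 120
python3 - <<'E'
from plan import *
s=sense(); print(s['joints'].round(3)); need(*pose(57,-90,110),s)
E
```

```text
time_s: 7.1
eef_pos: [429.9, -183.0, 230.5]
ee_rot: [-0.038, 0.902, 0.428, 0.053]
force: [-0.4, -0.6, -1.6]
grip_width: 0.225
[-0.727  0.183  1.673  0.132  1.317 -0.077]
TCP [ 385.6 -329.6  181.8] dp cm [ -4.43 -14.66  -4.88] rot [10.75 -0.39 89.5 ] 90.1
```

```bash
python3 -m crank '{"dp":[[-0.4,-1.5,0],[-0.4,-1.5,0],[-0.4,-1.5,0],[-0.4,-1.5,0],[-0.4,-1.5,0],[-0.4,-1.5,-0.5],[-0.5,-1.5,-0.5],[-0.5,-1.5,-0.5],[-0.5,-1.5,-0.5],[-0.5,-1.2,-0.5]],"delta_rot":[[1,0,8.4],[1,0,8.4],[1,0,8.4],[1,0,8.4],[1,0,8.4],[1,0,8.4],[1,0,8.4],[1,0,8.4],[1,0,8.4],[1,0,8.4]],"claw":[255,255,255,255,255,255,255,255,255,255]}' 120
python3 - <<'E'
from plan import *
s=sense(); print(s['joints'].round(3)); need(*pose(57,-90,110),s)
p,d=capture('wrist'); save('w5',p); np.save('w5.npy',d)
for t in ['notch','hatch_edge','logger','blade_tip']:
    for o in pinpoint('wrist',t)[:2]:
        c,r=o['centre'];print(t,o['p'],c,r,wpx2w(c,r,d[int(r),int(c)],s).round(1))
E
```

```text
time_s: 8.1
eef_pos: [386.0, -330.1, 204.8]
ee_rot: [-0.136, 0.378, 0.915, 0.049]
force: [0.9, 0.7, -1.7]
grip_width: 0.221
[-0.913  0.464  1.379 -0.05   1.584 -1.693]
TCP [ 385.6 -329.6  181.8] dp cm [-0.03  0.05 -2.3 ] rot [ 0.87 -0.18  5.48] 5.6
notch 0.95 334.3 366.2 [ 452.6 -380.7   25.6]
hatch_edge 0.79 334.1 373.1 [ 451.5 -380.6   48.6]
hatch_edge 0.38 527.3 135.1 [437.5 -66.7   9.7]
logger 0.58 337.8 410.2 [ 398.  -335.2  281.7]
blade_tip 0.94 314.8 372.1 [ 438.9 -391.7   49.2]
```

View pics/w5.png

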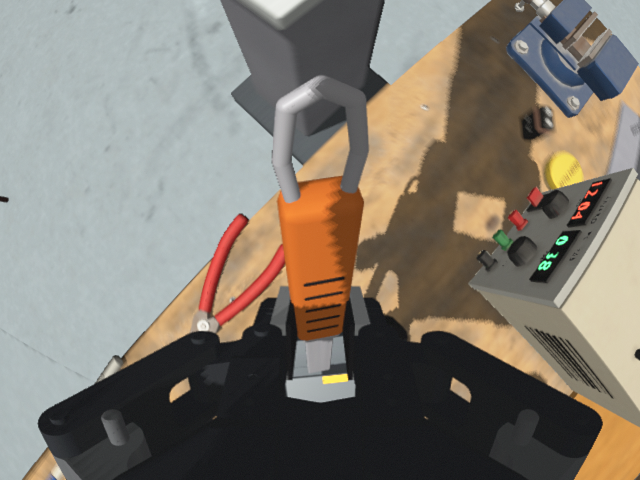

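Run:
```python
from plan import *
s=sense(); 
def ray(c,r,z):
    a=wpx2w(c,r,100,s);b=wpx2w(c,r,200,s); t=(z-a[2])/(b[2]-a[2]); return a+t*(b-a)
print('notch',ray(334.3,366.2,50), tolog(ray(334.3,366.2,50)))
d=np.load('w5.npy'); bgr=cv2.imread('pics/w5.png'); im=cv2.cvtColor(bgr,cv2.COLOR_BGR2HSV)
k=(cv2.inRange(im,(22,120,100),(35,255,255))>0); z=np.zeros_like(k);z[360:400,290:360]=1
P,u,v=wcloud(d,s,k&z); print('yellow',len(P),P.mean(0),np.array([tolog(p) for p in P]).mean(0),np.ptp(np.array([tolog(p) for p in P]),axis=0),u.min(),u.max(),v.min(),v.max())
print('tip model',tipnow(s))
cv2.imwrite('pics/w5c.png',cv2.resize(bgr[320:410,270:370],None,fx=6,fy=6,interpolation=cv2.INTER_CUBIC))
# other cameras: yellow mark
for cam in ('scene','side'):
    dd=np.load(cam+'0.npy'); im=cv2.cvtColor(cv2.imread(f'pics/{cam}0.png'),cv2.COLOR_BGR2HSV)
    k=(cv2.inRange(im,(22,120,120),(35,255,255))>0);P=cloud(cam,dd,k);P=P[(P[:,2]>40)&(P[:,2]<60)&(P[:,1]<-330)&(P[:,1]>-430)]
    if len(P): print(cam,len(P),P.mean(0),np.array([tolog(p) for p in P]).mean(0),np.ptp(np.array([tolog(p) for p in P]),axis=0))
```

```text
notch [ 446.39507817 -376.05041055   50.        ] [-65.51950189   2.52092118  50.        ]
yellow 190 [ 454.48205353 -383.26721614   51.66824423] [-54.69048856   2.05840233  51.66824423] [ 71.01439936  21.31973876 186.47558103] 323 347 374 383
tip model (array([-89.81823355,  -6.16133627, 134.61449679]), np.float64(56.65744162065088), np.float64(4.060483207228025))
scene 6 [ 458.68413835 -381.07982062   48.80810074] [-52.82420084   6.4126171   48.80810074] [ 4.91216389 10.89808131  2.56468966]
side 16 [ 455.50866031 -380.49622877   48.01780361] [-55.65114935   4.85293688  48.01780361] [16.70736593 19.85678561  9.67175662]
```

View pics/w5c.png

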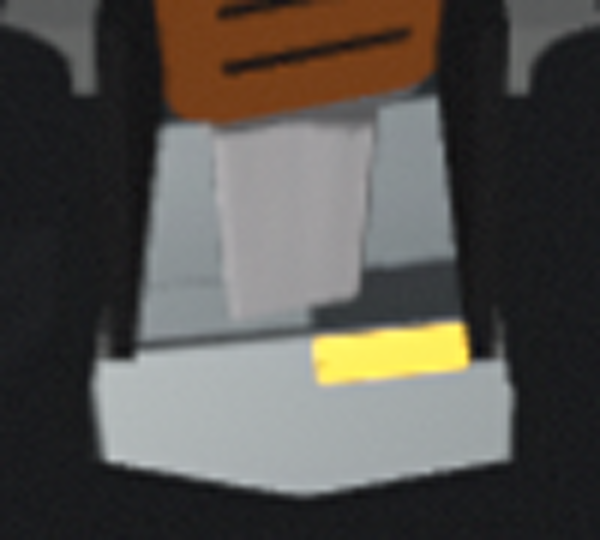

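Run:
```python
from plan import *
s=sense(); 
def ray(c,r,z):
    a=wpx2w(c,r,100,s);b=wpx2w(c,r,200,s); t=(z-a[2])/(b[2]-a[2]); return a+t*(b-a)
f=lambda x,y:ray(270+x/6-.4,320+y/6-.4,50)
A=f(130,348);B=f(465,322);print(A,B,np.degrees(np.arctan2(*(B-A)[:2][::-1])))
g=np.array([f(312,337),f(467,322)]);print('yellow front corners',g,np.linalg.norm(g[1]-g[0]),g.mean(0),[tolog(q).round(1) for q in g])
A=f(130,290);B=f(455,260);print(np.degrees(np.arctan2(*(B-A)[:2][::-1])),tolog(A),tolog(B))
for cam in ('scene','side'):
    T=np.load('log_'+cam+'.npy');T=T[(T[:,2]>45)&(T[:,2]<53)]
    q=np.array([tolog(p) for p in T]);print(cam,np.percentile(q,[0.5,99.5],axis=0).round(1).tolist())
```

```text
[ 427.562155   -410.09044548   50.        ] [ 458.99553869 -372.947991     50.        ] 49.75900968429339
yellow front corners [[ 444.86077848 -390.0522316    50.        ]
 [ 459.20408833 -372.74732828   50.        ]] 22.476436915996658 [ 452.0324334  -381.39977994   50.        ] [array([-57.8,  -9.3,  50. ]), array([-57.7,  13.2,  50. ])]
50.59517917227324 [-67.50900052 -34.65351578  50.        ] [-67.42302275  12.34246866  50.        ]
scene [[-92.6, -64.9, 45.4], [88.9, 62.8, 52.8]]
side [[-89.8, -63.5, 45.3], [91.1, 63.9, 52.7]]
```

```bash
cat >> plan.py <<'E'
def t2px(t):
    m=camera_model('wrist'); p=np.linalg.inv(np.array(m['T_tool_cam']))@np.append(t,1); x,y,z=p[0],-p[1],-p[2]; rr=np.hypot(x,y); k=m['fx']*np.arctan2(rr,z)/rr; return m['cx']+k*x,m['cy']+k*y
def ray(c,r,z,s):
    a=wpx2w(c,r,100,s);b=wpx2w(c,r,200,s); t=(z-a[2])/(b[2]-a[2]); return a+t*(b-a)
E
python3 - <<'E'
from plan import *
for w in (-7,0,7): print(w,t2px(TIP+np.array([0,w,0])))
for w in (-7,7): print('5mm shorter',t2px(TIP+5*ZB+np.array([0,w,0])))
for p in(2,-2): print('xb',p,t2px(TIP+p*XB))
E
```

```text
-7 (np.float64(308.795511442096), np.float64(371.8558507217954))
0 (np.float64(319.92551475826656), np.float64(371.8944630166043))
7 (np.float64(331.05490347848644), np.float64(371.85801201664117))
5mm shorter (np.float64(308.58065585233425), np.float64(369.805987043741))
5mm shorter (np.float64(331.28540678719753), np.float64(369.80818344328037))
xb 2 (np.float64(319.9252199368734), np.float64(368.88843797308414))
xb -2 (np.float64(319.92580264329047), np.float64(374.9135050079236))
```

```bash
cat > prof.py <<'E'
from plan import *
def prof(P):  # P in bar-like frame (xb,y,zb)
    for z0 in (0,10,20,30):
        q=P[(P[:,2]>z0)&(P[:,2]<z0+10)]
        print(z0,[ (int(y0),round(float(np.median(q[(q[:,1]>=y0)&(q[:,1]<y0+2)][:,0])),1)) for y0 in range(-12,12,2) if ((q[:,1]>=y0)&(q[:,1]<y0+2)).sum()>3])
from barfit import barfit
s=sense()
T,u,v=barfit('pics/w5.png','w5.npy',s); B=np.c_[T@XB,-T[:,1],T@ZB-29.5]; prof(B)
E
python3 prof.py
python3 - <<'E'
from plan import *
bgr=cv2.imread('pics/w5.png'); cv2.imwrite('pics/w5d.png',cv2.resize(bgr[170:350,240:400],None,fx=4,fy=4,interpolation=cv2.INTER_CUBIC)[:600*1])
E
```

```text
0 [(-12, -5.8), (-10, -6.9), (-8, -7.8), (-6, -8.3), (-4, -8.8), (-2, -9.1), (0, -9.5), (2, -10.0), (4, -10.4), (6, -10.4), (8, -9.6), (10, -7.7)]
10 [(-12, -5.8), (-10, -6.9), (-8, -7.8), (-6, -8.2), (-4, -8.6), (-2, -9.1), (0, -9.6), (2, -10.0), (4, -10.4), (6, -10.3), (8, -9.6), (10, -7.5)]
20 [(-12, -6.1), (-10, -6.8), (-8, -7.9), (-6, -8.2), (-4, -8.7), (-2, -9.1), (0, -9.6), (2, -9.9), (4, -10.4), (6, -10.3), (8, -9.6), (10, -7.6)]
30 [(-12, -6.1), (-10, -7.0), (-8, -7.9), (-6, -8.2), (-4, -8.8), (-2, -9.2), (0, -9.6), (2, -10.1), (4, -10.4), (6, -10.3), (8, -9.3), (10, -7.3)]
```

View pics/w5d.png

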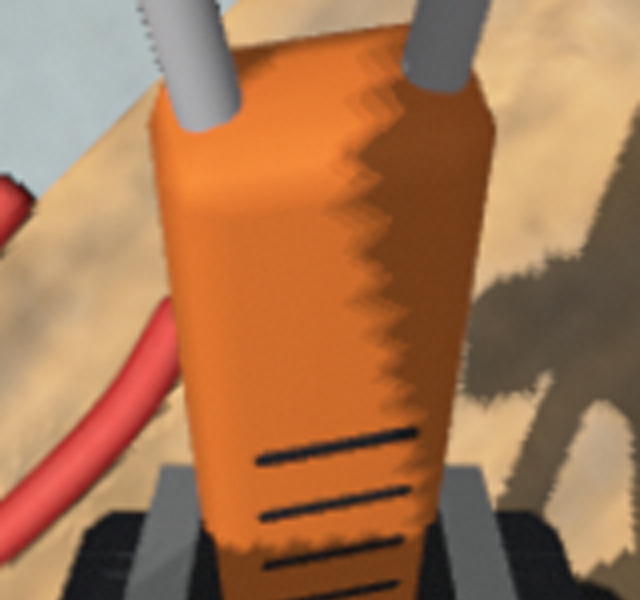

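```bash
python3 - <<'E'
s=open('plan.py').read()
s=s.replace("TIP=-88.5*ZB-4.5*XB","rho=np.radians(12.); XB0=XB; YB0=np.array([0,-1.,0]); XB=np.cos(rho)*XB0+np.sin(rho)*YB0; YB=np.cos(rho)*YB0-np.sin(rho)*XB0\nTIP=-89.5*ZB-3.4*XB")
s=s.replace("np.c_[XB,[0,-1.,0],ZB].T","np.c_[XB,YB,ZB].T")
s=s.replace("psi=np.radians(-39.3); C=np.array([495.5,-419.5])","psi=np.radians(-39.6); C=np.array([446.,-376.])+64.5*np.array([np.cos(psi),np.sin(psi)])")
s+='''
def lever(a,Lp,up=0.):
    ar=np.radians(a); t=np.array([-64.5,50])+Lp*np.array([np.cos(ar),-np.sin(ar)])+1.3*np.array([np.sin(ar),np.cos(ar)])
    return pose(a,t[0],t[1]+up)
'''
open('plan.py','w').write(s)
E
python3 - <<'E'
from plan import *
s=sense(); print(C,tipnow(s))
print('corners',t2px(TIP+7*YB),t2px(TIP-7*YB))
need(*pose(70,-60.25+(47-85)/np.tan(np.radians(70)),85),s)
for a in (70,60,50,40,30,25):
    T,Rw=lever(a,23); print(a,tolog(T).round(1),Rw[:,2].round(2), 'open finger corner z', (T-11*np.abs(Rw[2,0]))[2].round(1), Rw[:,1].round(2))
E
```

```text
[ 495.69810416 -417.11384734] (array([-88.77139432,  -7.872351  , 133.12169875]), np.float64(56.64001490350792), np.float64(3.895551783646626))
corners (np.float64(310.1945538199244), np.float64(372.68646809230347)) (np.float64(331.8373960902055), np.float64(368.3187351078005))
TCP [ 412.6 -348.3  167.9] dp cm [ 2.67 -1.92 -3.79] rot [13.67  5.66 -5.1 ] 15.7
70 [-89.2  -0.  111.8] [-0.27  0.43 -0.86] open finger corner z 106.2 [0.77 0.63 0.07]
60 [-99.6  -0.  106.5] [-0.15  0.33 -0.93] open finger corner z 102.7 [0.76 0.64 0.1 ]
50 [-108.9    0.    99.6] [-0.02  0.23 -0.97] open finger corner z 97.6 [0.75 0.65 0.13]
40 [-116.8   -0.    91.1] [ 0.11  0.12 -0.99] open finger corner z 91.0 [0.73 0.67 0.16]
30 [-123.1    0.    81.4] [ 0.24  0.01 -0.97] open finger corner z 79.7 [0.7  0.69 0.18]
25 [-125.7   -0.    76.2] [ 0.31 -0.05 -0.95] open finger corner z 73.5 [0.69 0.7  0.19]
```

```bash
python3 -m crank '{"dp":[[0.9,-0.6,0],[0.9,-0.6,-1.8],[0.87,-0.72,-1.99],[0,0,0]],"delta_rot":[[4.6,1.9,-1.7],[4.6,1.9,-1.7],[4.5,1.9,-1.7],[0,0,0]],"claw":[255,255,255,255]}' 120
python3 - <<'E'
from plan import *
s=sense(); print(s['joints'].round(2),tipnow(s))
p,d=capture('wrist'); save('w6',p); np.save('w6.npy',d)
bgr=cv2.imread('pics/w6.png'); cv2.imwrite('pics/w6c.png',cv2.resize(bgr[320:410,270:370],None,fx=6,fy=6,interpolation=cv2.INTER_CUBIC))
for t in ['notch','blade_tip']:
    for o in pinpoint('wrist',t)[:2]:
        c,r=o['centre'];print(t,o['p'],c,r,tolog(ray(c,r,50,s)).round(1))
E
```

```text
time_s: 8.75
eef_pos: [411.8, -348.9, 163.7]
ee_rot: [-0.226, 0.406, 0.873, 0.146]
force: [-0.1, -0.2, -1.7]
grip_width: 0.224
[-0.94  0.71  1.15  0.04  1.82 -1.64] (array([-75.02678011,  -0.78368275,  80.47396346]), np.float64(70.52081361975085), np.float64(-0.09754537552676576))
notch 0.62 321.5 379.6 [-65.8  -0.1  50. ]
blade_tip 0.64 317.5 371.5 [-72.1  -1.7  50. ]
```

View pics/w6c.png

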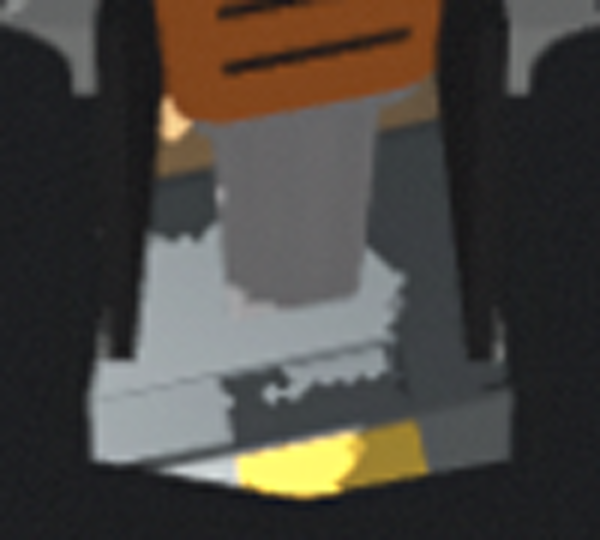

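Run:
```python
from plan import *
s=sense()
f=lambda x,y:tolog(ray(270+x/6-.4,320+y/6-.4,50,s)).round(1)
print('hatch edge',f(240,460),f(420,420),'bearing',f(265,372),f(400,344),'notch sides',f(232,400),f(405,375))
print('tip px',t2px(TIP+7*YB),t2px(TIP-7*YB))
for cam in ('scene','side'):
    p,d=capture(cam); save('s6'+cam,p)
    print(cam,w2px(cam,ray(0,0,0,s)*0+ (q2R(s['ee_rot'])@TIP+s['eef_pos'])))
    for t in ['notch','blade_tip']:
        for o in pinpoint(cam,t)[:1]: print(t,o)
    lx,ly,z=L(); print('notch pred',w2px(cam,np.append(C,50)-64.5*lx))
    cc=[int(x) for x in w2px(cam,np.append(C,80)-64.5*lx)[:2]]
    b=cv2.imread('pics/s6%s.png'%cam)[cc[1]-40:cc[1]+40,cc[0]-50:cc[0]+50]; cv2.imwrite('pics/s6%sc.png'%cam,cv2.resize(b,None,fx=7,fy=7,interpolation=cv2.INTER_CUBIC)); print(cc)
```

```text
hatch edge [-53.  -10.5  50. ] [-53.5  12.   50. ] bearing [-63.3  -5.4  50. ] [-63.4  11.4  50. ] notch sides [-60.6 -10.   50. ] [-59.4  11.3  50. ]
tip px (np.float64(310.35065516602845), np.float64(372.35253659840345)) (np.float64(331.9971591780973), np.float64(367.98546385472105))
scene [ 338.73490321  283.20287641 1214.70399902]
notch {'centre': [344.5, 293.9], 'p': 0.95}
blade_tip {'centre': [337.1, 281.4], 'p': 0.59}
notch pred [ 342.4942773   296.39414274 1228.76724436]
[342, 285]
side [299.60252907 289.20733266 986.05212432]
notch {'centre': [300.9, 308.0], 'p': 0.78}
blade_tip {'centre': [299.2, 290.9], 'p': 0.58}
notch pred [303.600621   306.54487806 995.72536064]
[303, 293]
```

View pics/s6sidec.png

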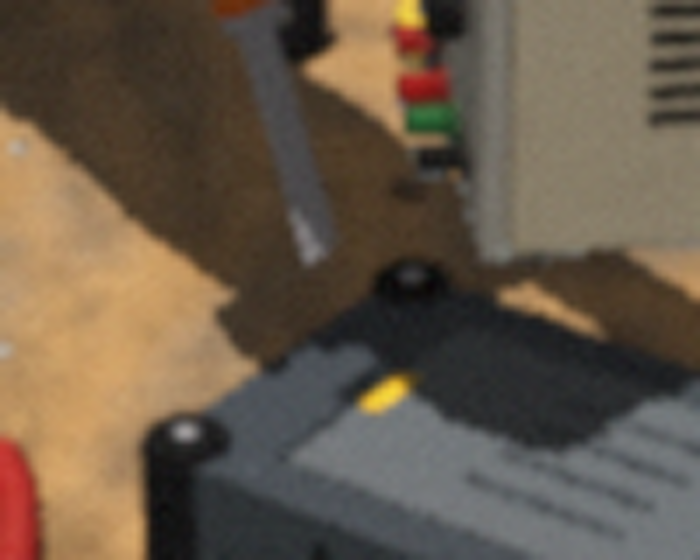

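View pics/s6scenec.png

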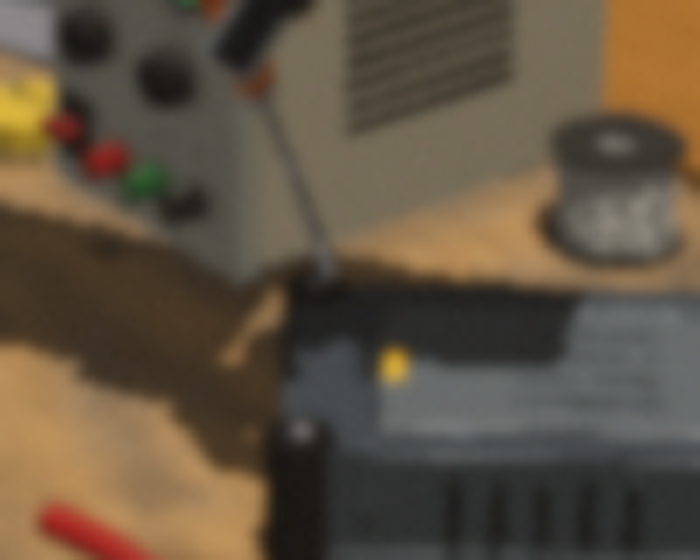

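Run:
```python
from plan import *
need(*pose(70,-61.7,55,0.6))
```

```text
TCP [ 422.5 -355.8  137.9] dp cm [ 1.05 -0.68 -3.12] rot [ 0.06  0.05 -0.15] 0.2
```

Run:
```python
from plan import *
s=sense();print(s['eef_pos'],tipnow(s),s['dq'].round(3)); need(*pose(70,-61.7,55,0.6))
```

```text
[ 411.9526846  -348.95895724  169.14150473] (array([-74.05475488,  -0.80897179,  86.24682626]), np.float64(69.9239755491748), np.float64(-0.031651597941084374)) [-0.002  0.012 -0.001  0.001  0.002 -0.001]
TCP [ 422.5 -355.8  137.9] dp cm [ 1.05 -0.68 -3.12] rot [ 0.06  0.05 -0.15] 0.2
```

```bash
python3 -m crank '{"dp":[[0.3,-0.2,-0.9],[0.3,-0.2,-0.9],[0.26,-0.2,-0.8],[0,0,-0.5],[0,0,0],[0,0,0],[0,0,0]],"delta_rot":[[0,0,0],[0,0,0],[0,0,0],[0,0,0],[0,0,0],[0,0,0],[0,0,0]],"claw":[255,255,255,255,255,255,255]}' 120
python3 - <<'E'
from plan import *
s=sense(); print(s['joints'].round(2),tipnow(s)); need(*pose(70,-63.4,55,0.),s)
p,d=capture('wrist'); save('w7',p); np.save('w7.npy',d)
bgr=cv2.imread('pics/w7.png'); cv2.imwrite('pics/w7c.png',cv2.resize(bgr[320:410,270:370],None,fx=6,fy=6,interpolation=cv2.INTER_CUBIC))
print(t2px(TIP+7*YB),t2px(TIP-7*YB))
for t in ['notch','blade_tip']:
    for o in pinpoint('wrist',t)[:2]:
        c,r=o['centre'];print(t,o['p'],c,r,tolog(ray(c,r,50,s)).round(1))
E
```

```text
time_s: 9.9
eef_pos: [420.5, -355.2, 137.5]
ee_rot: [-0.222, 0.405, 0.875, 0.143]
force: [0.4, 0.5, -1.0]
grip_width: 0.228
[-0.93  0.76  1.14  0.04  1.78 -1.64] (array([-63.59503077,  -0.15837849,  54.52138388]), np.float64(70.0022488253827), np.float64(-0.050829329078912966))
TCP [ 420.8 -355.2  137.9] dp cm [0.03 0.01 0.05] rot [-0.    0.   -0.14] 0.1
(np.float64(310.35174725883434), np.float64(372.34983558913126)) (np.float64(331.9982599543675), np.float64(367.98277476256754))
notch 0.78 318.2 367.5 [-65.3  -1.4  50. ]
blade_tip 0.76 315.6 368.2 [-65.2  -3.2  50. ]
blade_tip 0.18 323.1 381.8 [-55.4  -0.2  50. ]
```

View pics/w7c.png

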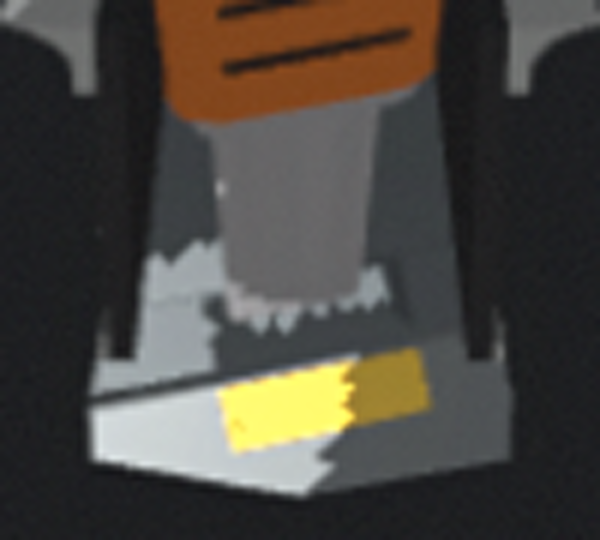

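```bash
python3 -m crank '{"dp":[[0.13,0.03,-0.2],[0.13,-0.06,-0.4],[0.11,-0.09,-0.4],[0.06,-0.05,-0.2],[0,0,0],[0,0,0]],"delta_rot":[[0,0,0],[0,0,0],[0,0,0],[0,0,0],[0,0,0],[0,0,0]],"claw":[255,255,255,255,255,255]}' 120
python3 - <<'E'
from plan import *
s=sense(); print(tipnow(s),s['wrist_torque'].round(2))
p,d=capture('wrist'); save('w8',p); np.save('w8.npy',d)
bgr=cv2.imread('pics/w8.png'); cv2.imwrite('pics/w8c.png',cv2.resize(bgr[320:410,270:370],None,fx=6,fy=6,interpolation=cv2.INTER_CUBIC))
E
```

```text
time_s: 10.65
eef_pos: [424.7, -356.9, 125.1]
ee_rot: [-0.222, 0.405, 0.875, 0.144]
force: [-0.0, -0.0, -1.0]
grip_width: 0.225
(array([-59.33916459,   1.29614126,  42.12213554]), np.float64(70.04028553540883), np.float64(-0.057714261846266136)) [-0.31 -0.12  0.01]
```

View pics/w8c.png

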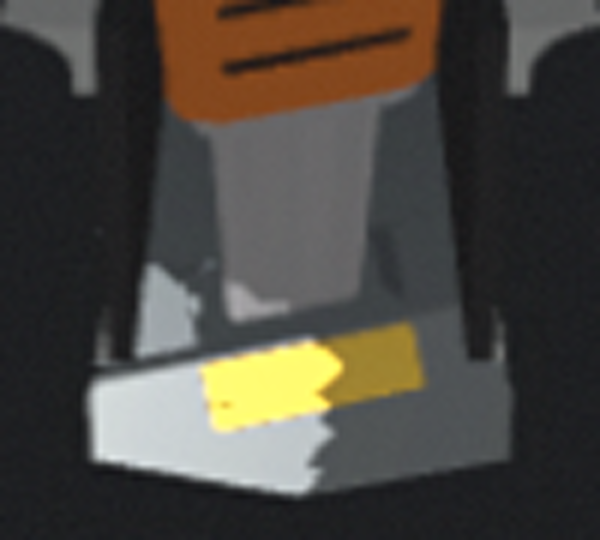

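```bash
python3 -m crank '{"dp":[[0.09,-0.07,-0.3],[0.11,-0.09,-0.4],[0.09,-0.08,-0.3],[0.05,-0.04,-0.2],[0,0,0],[0,0,0]],"delta_rot":[[0,0,0],[0,0,0],[0,0,0],[0,0,0],[0,0,0],[0,0,0]],"claw":[255,255,255,255,255,255]}' 120
python3 - <<'E'
from plan import *
s=sense(); print(tipnow(s),s['wrist_torque'].round(2))
for a in (60,52,46,40,34,28): print(a); need(*lever(a,23,0.5),s)
E
```

```text
time_s: 11.3
eef_pos: [428.2, -359.6, 113.1]
ee_rot: [-0.222, 0.405, 0.875, 0.144]
force: [-0.1, 0.2, -1.5]
grip_width: 0.223
(array([-54.93929661,   1.35674975,  30.13056813]), np.float64(70.03859894052088), np.float64(-0.06125233201509351)) [-0.24 -0.18 -0.01]
60
TCP [ 419.  -353.6  107. ] dp cm [-0.92  0.6  -0.61] rot [-6.4  -7.73 -0.14] 10.0
52
TCP [ 413.2 -348.8  101.6] dp cm [-1.5   1.08 -1.15] rot [-11.49 -13.9   -0.14] 18.0
46
TCP [ 409.2 -345.6   96.9] dp cm [-1.89  1.4  -1.62] rot [-15.31 -18.53  -0.14] 24.0
40
TCP [ 405.7 -342.7   91.6] dp cm [-2.25  1.69 -2.15] rot [-19.13 -23.16  -0.14] 30.0
34
TCP [ 402.6 -340.1   85.9] dp cm [-2.55  1.95 -2.71] rot [-22.95 -27.79  -0.14] 36.0
28
TCP [ 400.  -337.9   79.9] dp cm [-2.82  2.17 -3.32] rot [-26.77 -32.41  -0.14] 42.0
```

```bash
python3 -m crank '{"dp":[[-0.28,0.22,-0.2],[-0.28,0.22,-0.2],[-0.28,0.22,-0.21],[-0.3,0.25,-0.27],[-0.3,0.25,-0.27],[0,0,0],[0,0,0]],"delta_rot":[[-2.13,-2.58,0],[-2.13,-2.58,0],[-2.13,-2.58,0],[-2.54,-3.08,0],[-2.54,-3.08,0],[0,0,0],[0,0,0]],"claw":[255,255,255,255,255,255,255]}' 120
python3 - <<'E'
from plan import *
s=sense(); print(tipnow(s),s['wrist_torque'].round(2),s['force'].round(1))
for a in (52,46,40,34,28): print(a); need(*lever(a,23,0.5),s)
E
```

```text
time_s: 12.0
eef_pos: [413.8, -348.2, 102.1]
ee_rot: [-0.074, 0.405, 0.906, 0.103]
force: [-0.4, 1.3, -1.7]
grip_width: 0.221
(array([-49.3831481 ,   1.01799147,  33.62421881]), np.float64(52.077012144835415), np.float64(-0.06530401209390216)) [-0.1   0.06  0.02] [-0.4  1.3 -1.7]
52
TCP [ 413.2 -348.8  101.6] dp cm [-0.06 -0.07 -0.05] rot [-0.04 -0.07 -0.13] 0.1
46
TCP [ 409.2 -345.6   96.9] dp cm [-0.45  0.26 -0.53] rot [-3.86 -4.7  -0.13] 6.1
40
TCP [ 405.7 -342.7   91.6] dp cm [-0.81  0.55 -1.05] rot [-7.68 -9.32 -0.12] 12.1
34
TCP [ 402.6 -340.1   85.9] dp cm [-1.12  0.81 -1.62] rot [-11.49 -13.95  -0.12] 18.1
28
TCP [ 400.  -337.9   79.9] dp cm [-1.38  1.02 -2.23] rot [-15.31 -18.58  -0.12] 24.1
```

```bash
python3 -m crank '{"dp":[[-0.2,0.16,-0.25],[-0.2,0.16,-0.26],[-0.18,0.15,-0.27],[-0.17,0.14,-0.27],[0,0,0],[0,0,0]],"delta_rot":[[-1.92,-2.33,0],[-1.92,-2.33,0],[-1.92,-2.33,0],[-1.92,-2.33,0],[0,0,0],[0,0,0]],"claw":[255,255,255,255,255,255]}' 120
python3 - <<'E'
from plan import *
s=sense(); print(tipnow(s),s['wrist_torque'].round(2),s['force'].round(1))
for a in (34,28,22): print(a); need(*lever(a,23,0.5),s)
p,d=capture('wrist'); save('w9',p)
bgr=cv2.imread('pics/w9.png'); cv2.imwrite('pics/w9c.png',cv2.resize(bgr[320:410,270:370],None,fx=6,fy=6,interpolation=cv2.INTER_CUBIC))
p,d=capture('side'); save('s9',p); cv2.imwrite('pics/s9c.png',cv2.resize(cv2.imread('pics/s9.png')[250:350,250:400],None,fx=5,fy=5,interpolation=cv2.INTER_CUBIC))
E
```

```text
time_s: 12.6
eef_pos: [406.4, -342.1, 91.2]
ee_rot: [0.026, 0.399, 0.913, 0.076]
force: [-2.4, 1.8, -0.0]
grip_width: 0.219
(array([-45.99225646,   1.07403633,  36.19867704]), np.float64(40.08205712007533), np.float64(-0.11534760924700559)) [0.28 0.5  0.04] [-2.4  1.8 -0. ]
34
TCP [ 402.6 -340.1   85.9] dp cm [-0.38  0.2  -0.53] rot [-3.87 -4.69 -0.15] 6.1
28
TCP [ 400.  -337.9   79.9] dp cm [-0.64  0.41 -1.14] rot [-7.69 -9.32 -0.15] 12.1
22
TCP [ 397.9 -336.2   73.5] dp cm [-0.85  0.59 -1.78] rot [-11.51 -13.94  -0.15] 18.1
```

View pics/w9c.png

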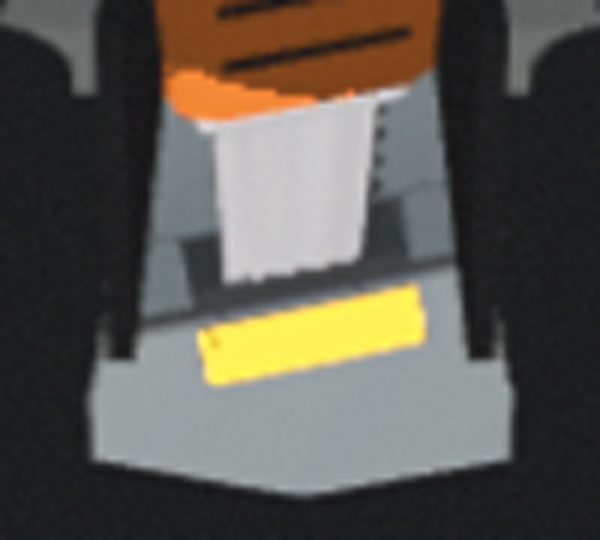

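View pics/s9c.png

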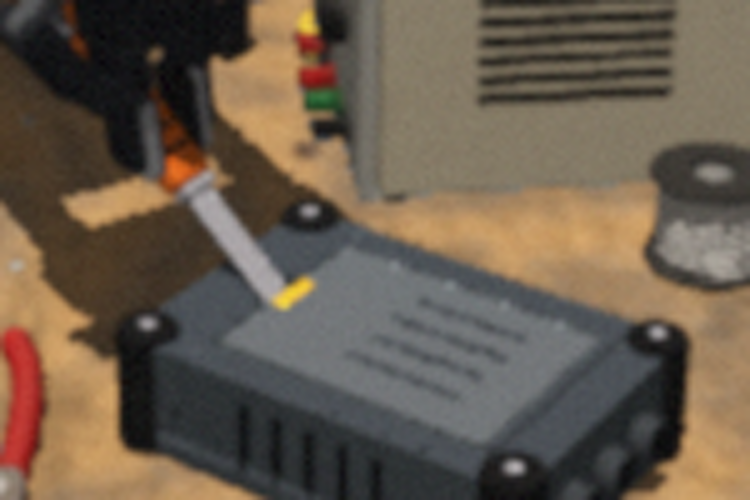

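```bash
python3 -m crank '{"dp":[[-0.15,0.12,-0.27],[-0.15,0.12,-0.28],[0,0,0],[0,0,0]],"delta_rot":[[-1.92,-2.33,0],[-1.92,-2.33,0],[0,0,0],[0,0,0]],"claw":[255,255,255,255]}' 120
python3 - <<'E'
from plan import *
s=sense(); print(tipnow(s),s['wrist_torque'].round(2),s['force'].round(1))
for a in (34,28,22): print(a); need(*lever(a,23,0.5),s)
p,d=capture('wrist'); save('w10',p)
bgr=cv2.imread('pics/w10.png'); cv2.imwrite('pics/w10c.png',cv2.resize(bgr[320:410,270:370],None,fx=6,fy=6,interpolation=cv2.INTER_CUBIC))
E
```

```text
time_s: 13.1
eef_pos: [403.3, -339.5, 85.7]
ee_rot: [0.077, 0.394, 0.914, 0.061]
force: [-2.6, 2.4, 0.4]
grip_width: 0.222
(array([-44.57541852,   1.08789605,  38.47408841]), np.float64(34.031492016363195), np.float64(-0.1275636532920796)) [0.38 0.7  0.07] [-2.6  2.4  0.4]
34
TCP [ 402.6 -340.1   85.9] dp cm [-0.07 -0.06  0.02] rot [-0.02 -0.02 -0.15] 0.2
28
TCP [ 400.  -337.9   79.9] dp cm [-0.33  0.16 -0.59] rot [-3.84 -4.65 -0.15] 6.0
22
TCP [ 397.9 -336.2   73.5] dp cm [-0.54  0.33 -1.23] rot [-7.66 -9.28 -0.15] 12.0
```

View pics/w10c.png

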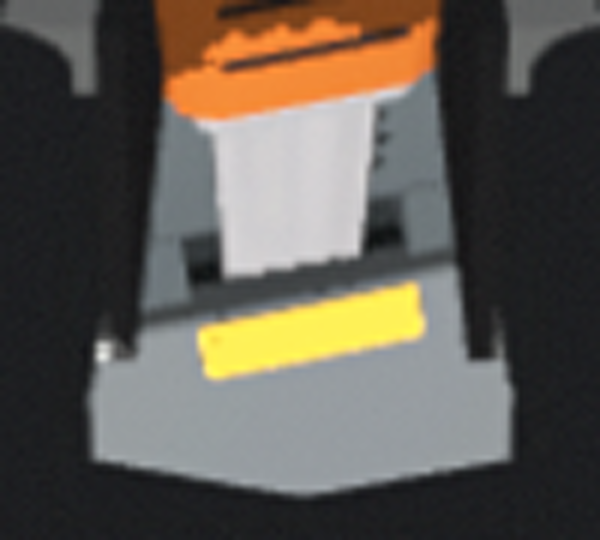

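```bash
python3 -m crank '{"dp":[[-0.13,0.11,-0.29],[-0.13,0.1,-0.3],[-0.11,0.09,-0.31],[-0.1,0.09,-0.32],[0,0,0],[0,0,0]],"delta_rot":[[-1.92,-2.33,0],[-1.92,-2.33,0],[-1.92,-2.33,0],[-1.92,-2.33,0],[0,0,0],[0,0,0]],"claw":[255,255,255,255,255,255]}' 120
python3 - <<'E'
from plan import *
s=sense(); print(tipnow(s),s['wrist_torque'].round(2),s['force'].round(1))
p,d=capture('wrist'); save('w11',p); np.save('w11.npy',d)
bgr=cv2.imread('pics/w11.png'); cv2.imwrite('pics/w11c.png',cv2.resize(bgr[170:410,240:400],None,fx=3,fy=3,interpolation=cv2.INTER_CUBIC)[:600])
p,d=capture('side'); save('s11',p); cv2.imwrite('pics/s11c.png',cv2.resize(cv2.imread('pics/s11.png')[250:350,250:400],None,fx=5,fy=5,interpolation=cv2.INTER_CUBIC))
E
```

```text
time_s: 13.75
eef_pos: [399.0, -336.3, 73.9]
ee_rot: [0.178, 0.382, 0.906, 0.031]
force: [-1.1, 0.4, -1.5]
grip_width: 0.218
(array([-41.68773956,   0.86687959,  43.74674921]), np.float64(21.848980481977936), np.float64(-0.11377646852153134)) [0.17 0.34 0.02] [-1.1  0.4 -1.5]
```

View pics/w11c.png

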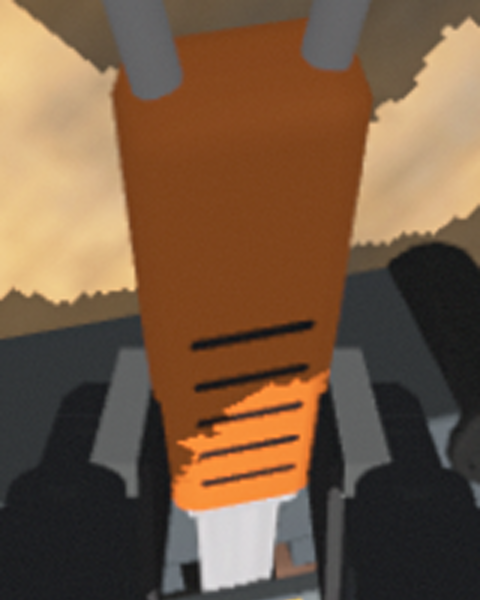

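View pics/s11c.png

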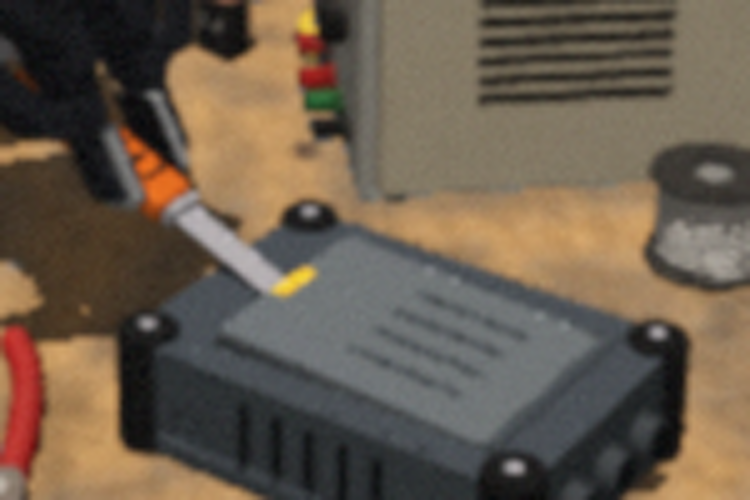

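```bash
cat >> plan.py <<'E'
def swing(th,a,r=107.,push=0.,ty=0.9):
    ar=np.radians(a); P=np.array([66-r*np.cos(th)-4*np.sin(th),48+r*np.sin(th)-4*np.cos(th)])+push*np.array([np.sin(th),np.cos(th)])
    t=P-1.3*np.array([np.sin(ar),np.cos(ar)]); return pose(a,t[0],t[1],ty)
E
python3 - <<'E'
from plan import *
from barfit import barfit
s=sense(); T,u,v=barfit('pics/w11.png','w11.npy',s); f=(v>230)&(np.abs(T[:,1])<6)
# slope of front surface along tool x at y~0
A=np.c_[T[f][:,0],T[f][:,1],np.ones(f.sum())]; c,_,_,_=np.linalg.lstsq(A,T[f][:,2],rcond=None); print('angle',np.degrees(np.arctan(-c[0])), 'roll slope',c[1])
prev=None
for th,a in [(0.06,20),(0.15,18),(0.3,16),(0.45,15),(0.6,15),(0.75,15),(0.9,15),(1.05,15),(1.2,15),(1.35,15),(1.5,15),(1.65,15),(1.8,15)]:
    T,Rw=swing(th,a,107-0*th); 
    if prev is not None: print(th,T.round(1),((T-prev[0])/10).round(2).tolist(),R.from_matrix(Rw@prev[1].T).as_rotvec(degrees=True).round(1).tolist())
    else: need(T,Rw,s)
    prev=(T,Rw)
E
```

```text
angle 40.25764364936311 roll slope 0.27535274097803253
TCP [ 398.6 -335.6   76.6] dp cm [-0.05  0.06  0.27] rot [-1.13 -1.43 -0.15] 1.8
0.15 [ 398.4 -335.5   83.2] [-0.02, 0.01, 0.66] [-1.3, -1.5, 0.0]
0.3 [ 400.2 -336.9   96. ] [0.17, -0.14, 1.27] [-1.3, -1.5, -0.0]
0.45 [ 404.  -340.1  109.6] [0.38, -0.32, 1.36] [-0.6, -0.8, -0.0]
0.6 [ 409.8 -344.9  123.7] [0.58, -0.48, 1.42] [0.0, 0.0, 0.0]
0.75 [ 417.2 -351.   136.6] [0.74, -0.61, 1.29] [0.0, 0.0, 0.0]
0.9 [ 425.9 -358.2  148. ] [0.88, -0.72, 1.13] [0.0, 0.0, 0.0]
1.05 [ 435.9 -366.5  157.4] [1.0, -0.82, 0.95] [0.0, 0.0, 0.0]
1.2 [ 446.8 -375.5  164.9] [1.09, -0.91, 0.75] [0.0, 0.0, 0.0]
1.35 [ 458.5 -385.2  170.2] [1.17, -0.97, 0.52] [0.0, 0.0, 0.0]
1.5 [ 470.7 -395.2  173.1] [1.22, -1.01, 0.29] [0.0, 0.0, 0.0]
1.65 [ 483.  -405.5  173.6] [1.24, -1.02, 0.05] [0.0, 0.0, 0.0]
1.8 [ 495.3 -415.6  171.7] [1.23, -1.02, -0.19] [0.0, 0.0, 0.0]
```

```bash
python3 -m crank '{"dp":[[-0.05,0.06,0.27],[-0.01,0,0.33],[-0.01,0.01,0.33],[0.08,-0.07,0.63],[0.09,-0.07,0.64],[0.19,-0.16,0.68],[0.19,-0.16,0.68],[0,0,0],[0,0,0]],"delta_rot":[[-1.1,-1.4,0],[-0.6,-0.8,0],[-0.6,-0.8,0],[-0.6,-0.8,0],[-0.6,-0.8,0],[-0.3,-0.4,0],[-0.3,-0.4,0],[0,0,0],[0,0,0]],"claw":[255,255,255,255,255,255,255,255,255]}' 120
python3 - <<'E'
from plan import *
s=sense(); print(tipnow(s),s['wrist_torque'].round(2),s['force'].round(1)); need(*swing(0.45,15),s)
p,d=capture('side'); save('s12',p); cv2.imwrite('pics/s12c.png',cv2.resize(cv2.imread('pics/s12.png')[230:360,220:400],None,fx=4,fy=4,interpolation=cv2.INTER_CUBIC))
E
```

```text
time_s: 14.75
eef_pos: [403.4, -339.6, 109.2]
ee_rot: [0.234, 0.374, 0.897, 0.017]
force: [0.4, 0.1, 0.1]
grip_width: 0.22
(array([-33.18862045,   1.16142888,  89.23162043]), np.float64(15.03097219147083), np.float64(-0.1957834958503252)) [ 0.02  0.4  -0.03] [0.4 0.1 0.1]
TCP [ 404.  -340.1  109.6] dp cm [ 0.06 -0.05  0.04] rot [-0.2   0.13 -0.14] 0.3
```

View pics/s12c.png

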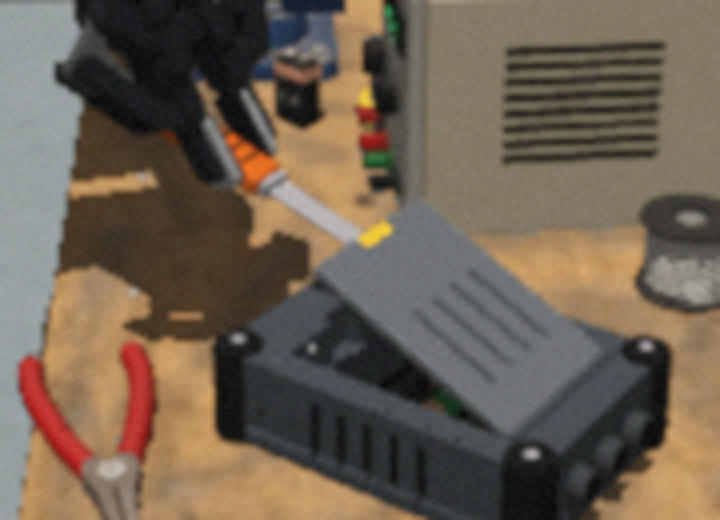

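The hatch is lifting on the blade (open about 25°). Continuing along the arc.

```bash
python3 -m crank '{"dp":[[0.3,-0.25,0.75],[0.34,-0.28,0.71],[0.37,-0.3,0.66],[0.37,-0.31,0.63],[0.43,-0.36,0.57],[0.45,-0.36,0.56],[0.5,-0.41,0.48],[0.5,-0.41,0.47],[0,0,0],[0,0,0]],"delta_rot":[[0,0,0],[0,0,0],[0,0,0],[0,0,0],[0,0,0],[0,0,0],[0,0,0],[0,0,0],[0,0,0],[0,0,0]],"claw":[255,255,255,255,255,255,255,255,255,255]}' 120
python3 - <<'E'
from plan import *
s=sense(); print(tipnow(s),s['wrist_torque'].round(2),s['force'].round(1)); need(*swing(1.05,15),s)
p,d=capture('side'); save('s13',p); cv2.imwrite('pics/s13c.png',cv2.resize(cv2.imread('pics/s13.png')[200:360,220:400],None,fx=3.7,fy=3.7,interpolation=cv2.INTER_CUBIC))
E
```

```text
time_s: 15.8
eef_pos: [436.0, -366.2, 157.1]
ee_rot: [0.234, 0.374, 0.897, 0.017]
force: [-0.4, -0.2, -1.1]
grip_width: 0.219
(array([  8.8407525 ,   1.44012016, 137.11286755]), np.float64(15.067086189588165), np.float64(-0.21210032288501857)) [0.14 0.32 0.01] [-0.4 -0.2 -1.1]
TCP [ 435.9 -366.5  157.4] dp cm [-0.01 -0.02  0.04] rot [-0.24  0.11 -0.15] 0.3
```

View pics/s13c.png

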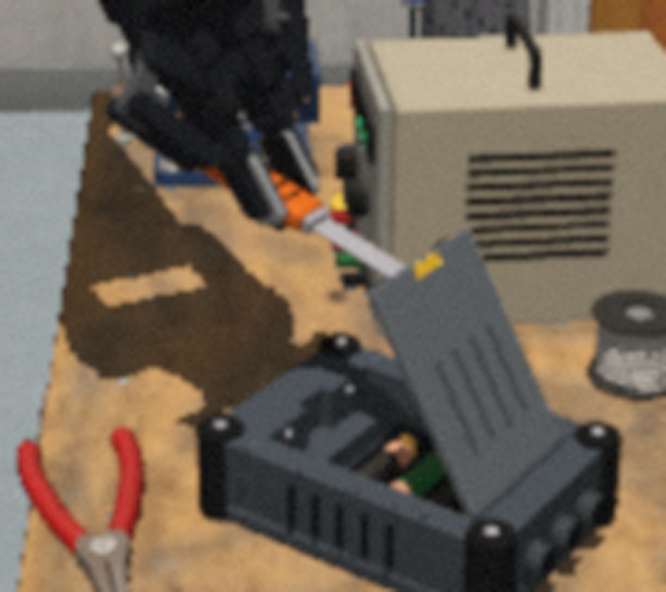

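```bash
python3 -m crank '{"dp":[[0.54,-0.45,0.4],[0.55,-0.45,0.39],[0.58,-0.48,0.27],[0.59,-0.49,0.25],[0.61,-0.5,0.15],[0.61,-0.51,0.14],[0.62,-0.51,0.03],[0.62,-0.51,0.02],[0.4,-0.33,-0.05],[0,0,0]],"delta_rot":[[0,0,0],[0,0,0],[0,0,0],[0,0,0],[0,0,0],[0,0,0],[0,0,0],[0,0,0],[0,0,0],[0,0,0]],"claw":[255,255,255,255,255,255,255,255,255,255]}' 120
python3 - <<'E'
from plan import *
s=sense(); print(tipnow(s),s['wrist_torque'].round(2),s['force'].round(1)); need(*swing(1.8,15),s)
p,d=capture('side'); save('s14',p); cv2.imwrite('pics/s14c.png',cv2.resize(cv2.imread('pics/s14.png')[200:360,220:400],None,fx=3.7,fy=3.7,interpolation=cv2.INTER_CUBIC))
E
```

```text
time_s: 16.85
eef_pos: [487.5, -408.9, 173.0]
ee_rot: [0.234, 0.374, 0.897, 0.017]
force: [-0.3, -0.7, -2.5]
grip_width: 0.22
(array([ 75.76522314,   1.4134981 , 153.04472054]), np.float64(15.058288626516632), np.float64(-0.20753863867541086)) [ 0.12  0.3  -0.01] [-0.3 -0.7 -2.5]
TCP [ 495.3 -415.6  171.7] dp cm [ 0.78 -0.67 -0.13] rot [-0.23  0.11 -0.15] 0.3
```

View pics/s14c.png

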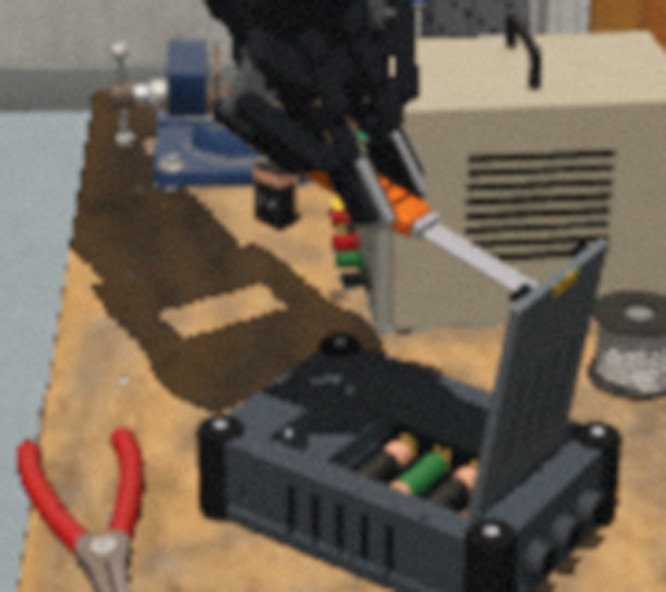

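```bash
python3 -m crank '{"dp":[[0.4,-0.33,-0.06],[0.4,-0.33,-0.07],[0.3,-0.25,-0.06],[0,0,0],[0,0,0]],"delta_rot":[[0,0,0],[0,0,0],[0,0,0],[0,0,0],[0,0,0]],"claw":[255,255,255,255,255]}' 120
python3 - <<'E'
from plan import *
s=sense(); print(tipnow(s),s['wrist_torque'].round(2),s['force'].round(1))
p,d=capture('side'); save('s15',p); np.save('s15.npy',d); cv2.imwrite('pics/s15c.png',cv2.resize(cv2.imread('pics/s15.png')[200:360,220:400],None,fx=3.7,fy=3.7,interpolation=cv2.INTER_CUBIC))
E
```

```text
time_s: 17.4
eef_pos: [498.2, -417.7, 171.3]
ee_rot: [0.234, 0.374, 0.897, 0.017]
force: [-0.2, -0.0, -0.4]
grip_width: 0.22
(array([ 89.56722793,   1.45140964, 151.30451019]), np.float64(15.061212003381877), np.float64(-0.20619575345174407)) [ 0.09  0.32 -0.04] [-0.2 -0.  -0.4]
```

View pics/s15c.png

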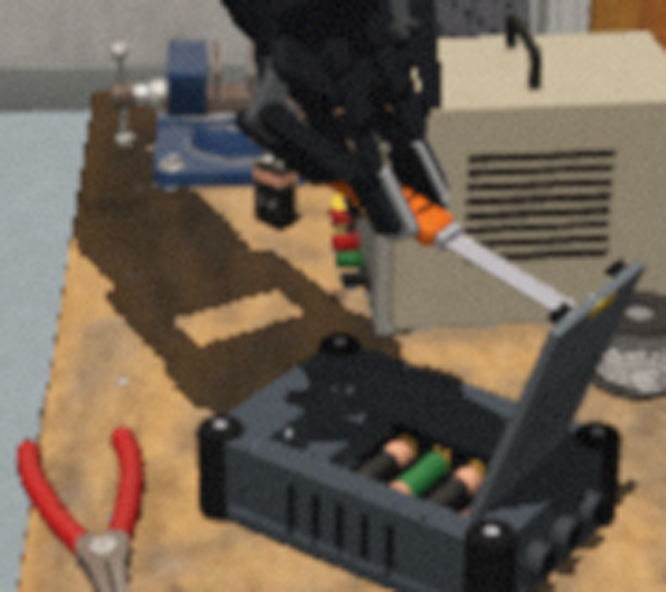

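Run:
```python
from plan import *
P=np.r_[cloud('scene',np.load('scene0.npy')),cloud('side',np.load('side0.npy')),np.load('w0c.npy')[:,:3]]
print('logger coords of tip',tolog(np.array([420,-290,0])), tolog(np.array([400,-270,0])))
xs=range(320,500,10)
for y in range(-60,-340,-20):
    row=''
    for x in xs:
        q=P[(P[:,0]>=x)&(P[:,0]<x+10)&(P[:,1]<y)&(P[:,1]>=y-20)]
        q=q[q[:,2]<230]
        if len(q)<2: row+=' ?'; continue
        z=np.percentile(q[:,2],80); row+=' .' if -8<z<7 else (' #' if z>=7 else ' _')
    print(y,row)
print(list(xs))
```

```text
logger coords of tip [-139.35180743   49.69111515    0.        ] [-167.51055208   52.35290021    0.        ]
-60  . . . . . . . . . . # # # . . # # #
-80  . . . . . . . . . . . . . . . . # #
-100  . . . . . . . . . . . . . . . . # #
-120  . . . . . . . . . . . . . . . # # #
-140  . . . . . . . . . . . . . . . # # #
-160  . . . . . . . . . . . . . . . # # #
-180  . . . . . . . . . . . . . . . # # #
-200  . . . . . . . . . . . . . . . # # #
-220  . . . . . . . . . . . . . . . . # #
-240  . . . . . . . . . . . . . . . . . .
-260  . . . . . . . . . . . . . . . . . .
-280  . . . . . . . . . . . . . . . . ? ?
-300  . . . . . . . . . . . . . # # # ? ?
-320  . . # . . . . . . . . . # # # # # #
[320, 330, 340, 350, 360, 370, 380, 390, 400, 410, 420, 430, 440, 450, 460, 470, 480, 490]
```

```bash
cat >> plan.py <<'E'
def lay(a,tip):
    lx=np.array([0,-1.,0]);ly=np.array([1.,0,0]);z=np.array([0,0,1.]);a=np.radians(a); zb=-np.cos(a)*lx+np.sin(a)*z; xb=-np.sin(a)*lx-np.cos(a)*z
    Rw=np.c_[xb,-ly,zb]@np.c_[XB,YB,ZB].T; return np.array(tip)-Rw@TIP,Rw
def tipw(s=None):
    s=s or sense();Rw=q2R(s['ee_rot']);zb=Rw@ZB;yb=Rw@YB; return (Rw@TIP+s['eef_pos']).round(1),'a',np.degrees(np.arcsin(zb[2])).round(1),'yaw handle',np.degrees(np.arctan2(zb[1],zb[0])).round(1),'yb z',yb[2].round(3)
E
python3 -m crank '{"dp":[[-1,0.8,0.1],[-2,1.6,0.4],[-2,1.6,1],[-1.5,2.5,2],[-1,3,2],[0,0,0]],"delta_rot":[[0,0,0],[0,0,0],[0,0,0],[0,0,0],[0,0,0],[0,0,0]],"claw":[255,255,255,255,255,255]}' 120
python3 - <<'E'
from plan import *
s=sense(); print(tipw(s),s['joints'].round(2)); need(*lay(40,[400,-290,40]),s)
T,Rw=lay(40,[400,-290,40]); d=R.from_matrix(Rw@q2R(s['ee_rot']).T);
E
```

```text
time_s: 18.05
eef_pos: [422.9, -320.9, 229.2]
ee_rot: [0.236, 0.373, 0.897, 0.016]
force: [0.6, -0.6, -2.0]
grip_width: 0.225
(array([ 490.5, -376.3,  209.6]), 'a', np.float64(14.8), 'yaw handle', np.float64(140.7), 'yb z', np.float64(-0.003)) [-1.02  0.11  1.83  0.4   0.86 -2.01]
TCP [ 400.  -219.3   94.9] dp cm [ -2.29  10.16 -13.43] rot [ 23.43  11.29 -49.73] 56.1
```

```bash
python3 -m crank '{"dp":[[-0.29,1.27,-0.7],[-0.29,1.27,-1.5],[-0.29,1.27,-2],[-0.29,1.27,-2],[-0.29,1.27,-2],[-0.29,1.27,-2],[-0.29,1.27,-2],[-0.26,1.27,-1.2],[0,0,0],[0,0,0]],"delta_rot":[[2.93,1.41,-6.22],[2.93,1.41,-6.22],[2.93,1.41,-6.22],[2.93,1.41,-6.22],[2.93,1.41,-6.22],[2.93,1.41,-6.22],[2.93,1.41,-6.22],[2.93,1.41,-6.22],[0,0,0],[0,0,0]],"claw":[255,255,255,255,255,255,255,255,255,255]}' 120
python3 - <<'E'
from plan import *
s=sense(); print(tipw(s),s['joints'].round(2)); need(*lay(40,[400,-290,6]),s); print(q2R(s['ee_rot']).round(2))
p,d=capture('side'); save('s16',p)
E
```

```text
time_s: 19.05
eef_pos: [400.6, -221.8, 92.6]
ee_rot: [0.056, 0.75, 0.656, 0.058]
force: [-0.4, -0.8, -0.6]
grip_width: 0.221
(array([ 400.8, -292.4,   37.5]), 'a', np.float64(40.1), 'yaw handle', np.float64(90.1), 'yb z', np.float64(-0.001)) [-0.83  0.28  1.97  0.16  0.79 -0.8 ]
TCP [ 400.  -219.3   60.9] dp cm [-0.06  0.25 -3.17] rot [-0.14  0.09 -0.05] 0.2
[[ 0.13  0.98  0.16]
 [ 0.99 -0.13 -0.01]
 [ 0.01  0.16 -0.99]]
```

View pics/s16.png

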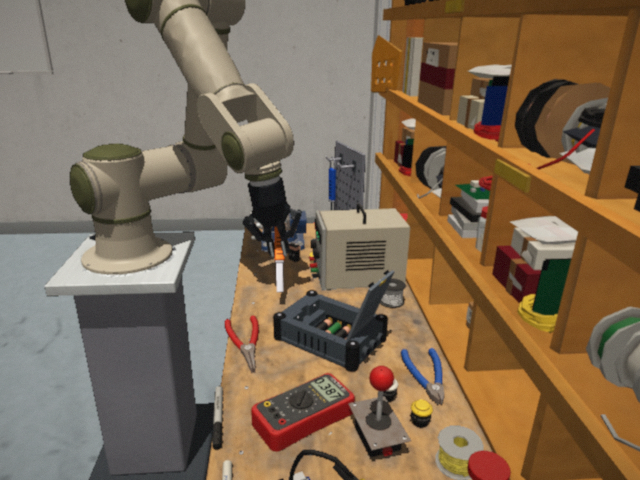

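Run:
```python
from plan import *
s=sense(); need(*lay(26,[400,-291,2.5]),s)
```

```text
TCP [ 400.  -209.1   38.7] dp cm [-0.07  1.29 -5.43] rot [-14.12   0.11  -0.04] 14.1
```

```bash
python3 -m crank '{"dp":[[0,0.2,-1.2],[0,0.3,-1.5],[0,0.3,-1.2],[0,0.3,-0.9],[-0.07,0.19,-0.63],[0,0,0],[0,0,0]],"delta_rot":[[-2.8,0,0],[-2.8,0,0],[-2.8,0,0],[-2.8,0,0],[-2.8,0,0],[0,0,0],[0,0,0]],"claw":[255,255,255,255,255,255,255]}' 120
python3 - <<'E'
from plan import *
s=sense(); print(tipw(s),s['force'].round(2),s['wrist_torque'].round(2))
p,d=capture('side'); save('s17',p); cv2.imwrite('pics/s17c.png',cv2.resize(cv2.imread('pics/s17.png')[200:320,210:350],None,fx=5,fy=5,interpolation=cv2.INTER_CUBIC))
E
```

```text
time_s: 19.8
eef_pos: [400.1, -208.8, 38.8]
ee_rot: [0.147, 0.739, 0.657, -0.022]
force: [0.1, -0.0, -1.4]
grip_width: 0.228
(array([ 400.1, -290.6,    2.3]), 'a', np.float64(26.2), 'yaw handle', np.float64(90.0), 'yb z', np.float64(-0.002)) [ 0.13 -0.03 -1.44] [ 0.18  0.1  -0.01]
```

View pics/s17c.png

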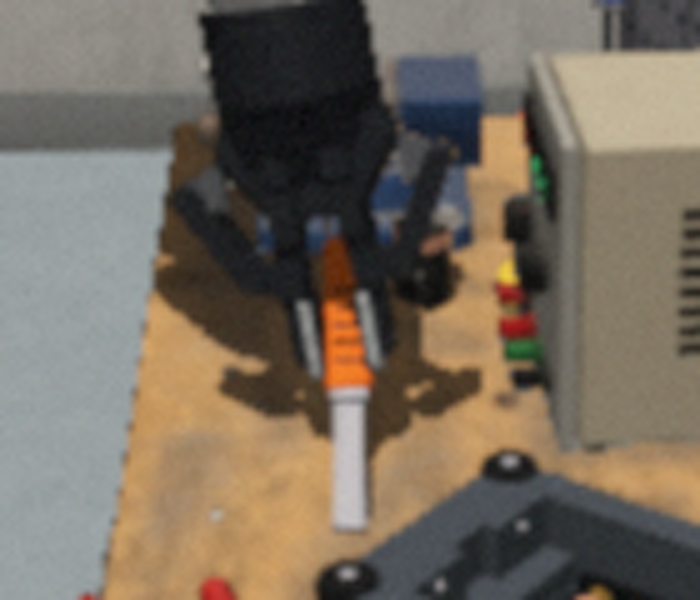

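```bash
python3 -m crank '{"dp":[[0,0.05,-0.2],[0,0.1,-0.2],[0,0.1,-0.25],[0,0.1,-0.25],[0,0.1,-0.25],[0,0,0]],"delta_rot":[[0,0,0],[0,0,0],[2,0,0],[2,0,0],[2,0,0],[0,0,0]],"claw":[255,255,255,255,255,255]}' 30
python3 - <<'E'
from plan import *
s=sense(); print(tipw(s),s['force'].round(2),s['wrist_torque'].round(2),s['grip_width'])
p,d=capture('wrist'); save('w18',p); np.save('w18.npy',d)
from barfit import barfit
T,u,v=barfit('pics/w18.png','w18.npy',s); f=(v>230)&(np.abs(T[:,1])<6)
A=np.c_[T[f][:,0],T[f][:,1],np.ones(f.sum())]; c,_,_,_=np.linalg.lstsq(A,T[f][:,2],rcond=None); print('phi',np.degrees(np.arctan(-c[0])), 'roll slope',c[1])
E
```

```text
time_s: 20.45
eef_pos: [401.0, -205.7, 27.9]
ee_rot: [0.11, 0.746, 0.657, 0.013]
force: [0.0, 0.4, 10.1]
grip_width: 0.222
(array([ 401.1, -283.4,  -16.7]), 'a', np.float64(32.1), 'yaw handle', np.float64(90.1), 'yb z', np.float64(-0.005)) [ 0.05  0.35 10.06] [-1.25 -0.07 -0.07] 0.22229563207409536
phi 28.45647913411915 roll slope 0.12982217548950103
```

View pics/w18.png

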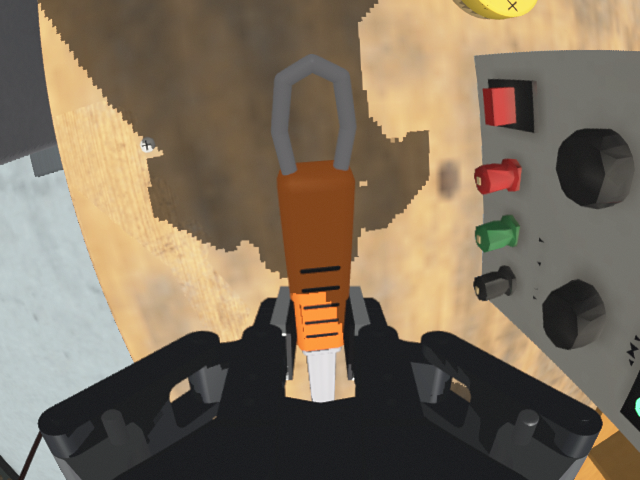

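```bash
python3 -m crank '{"dp":[[0,0.08,-0.25],[0,0.08,-0.25],[0,0.07,-0.25],[0,0.06,-0.25],[0,0.05,-0.25],[0,0.04,-0.25],[0,0,0],[0,0,0]],"delta_rot":[[1.3,0.8,0],[1.3,0.8,0],[1.3,0.8,0],[1.3,0.8,0],[1.3,0.8,0],[1.3,0.8,0],[0,0,0],[0,0,0]],"claw":[255,255,255,255,255,255,255,255]}' 20
python3 - <<'E'
from plan import *
s=sense(); print(q2R(s['ee_rot']).round(3).tolist(),s['force'].round(2),s['wrist_torque'].round(2),s['grip_width'])
p,d=capture('wrist'); save('w19',p); np.save('w19.npy',d)
from barfit import barfit
T,u,v=barfit('pics/w19.png','w19.npy',s); f=(v>230)&(np.abs(T[:,1])<6)
A=np.c_[T[f][:,0],T[f][:,1],np.ones(f.sum())]; c,_,_,_=np.linalg.lstsq(A,T[f][:,2],rcond=None); print('phi',np.degrees(np.arctan(-c[0])), 'roll slope',c[1])
P=T@q2R(s['ee_rot']).T+s['eef_pos']; 
for y0 in range(-215,-120,10):
    q=P[(P[:,1]>y0)&(P[:,1]<y0+10)]
    if len(q)>10: print(y0,np.percentile(q[:,2],[5,50,95]).round(1), [float(np.median(q[(q[:,0]>x0)&(q[:,0]<x0+4)][:,2]).round(1)) for x0 in (392,396,400,404,408)])
p,d=capture('side'); save('s19',p); cv2.imwrite('pics/s19c.png',cv2.resize(cv2.imread('pics/s19.png')[200:320,210:350],None,fx=5,fy=5,interpolation=cv2.INTER_CUBIC))
E
```

```text
time_s: 21.3
eef_pos: [400.5, -201.6, 12.5]
ee_rot: [0.031, 0.751, 0.659, 0.026]
force: [-1.3, -4.0, 6.3]
grip_width: 0.222
[[0.13, 0.988, 0.08], [0.991, -0.13, -0.013], [-0.003, 0.081, -0.997]] [-1.34 -4.03  6.29] [-1.38  0.45 -0.14] 0.2219797206590951
phi 11.65856189059782 roll slope 0.010032413926893469
-215 [23.3 24.9 26.4] [24.6, 25.0, 25.2, 25.4, 27.1]
-205 [25.1 26.7 28.2] [26.4, 26.7, 27.0, 27.3, 27.2]
-195 [26.7 28.6 30.1] [28.1, 28.6, 29.0, 29.2, 29.1]
-185 [28.1 30.6 32.1] [29.6, 30.5, 30.7, 31.2, 31.2]
-175 [30.5 32.8 34.4] [31.1, 32.5, 33.0, 33.3, 33.4]
-165 [32.3 34.8 36.4] [32.5, 34.3, 34.8, 35.2, 35.6]
-155 [34.4 36.9 38.5] [33.4, 35.9, 36.7, 37.1, 37.4]
-145 [31.8 36.5 38.2] [32.8, 36.2, 36.7, 36.7, 36.8]
```

View pics/s19c.png

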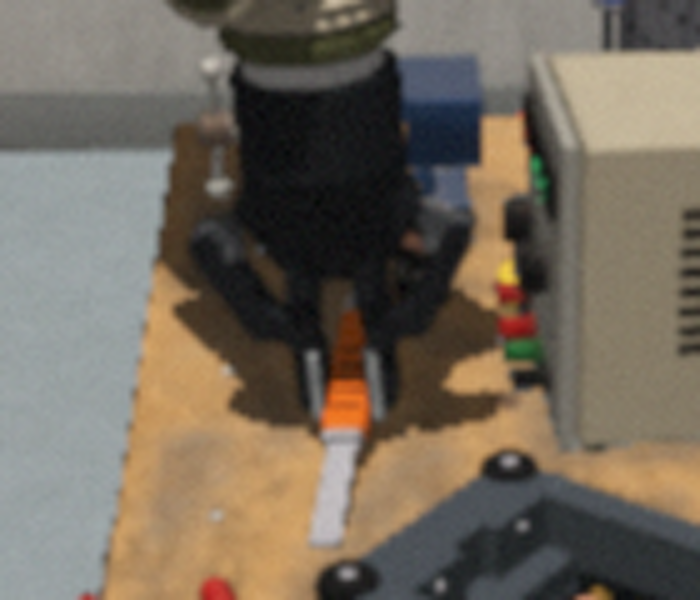

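```bash
python3 -m crank '{"dp":[[0,0.04,-0.2],[0,0.03,-0.2],[0,0.02,-0.2],[0,0.02,-0.2],[0,0,-0.1],[0,0,0],[0,0,0]],"delta_rot":[[0,1,0],[0,1,0],[0,1,0],[0,1,0],[0,0.5,0],[0,0,0],[0,0,0]],"claw":[255,255,255,255,255,255,255]}' 20
cat > chk.py <<'E'
import sys
from plan import *
from barfit import barfit
n=sys.argv[1]
s=sense(); print(q2R(s['ee_rot']).round(3).tolist(),s['force'].round(2),s['wrist_torque'].round(2),s['grip_width'])
p,d=capture('wrist'); save('w'+n,p); np.save(f'w{n}.npy',d)
T,u,v=barfit(f'pics/w{n}.png',f'w{n}.npy',s); P=T@q2R(s['ee_rot']).T+s['eef_pos']
for y0 in range(-215,-120,10):
    q=P[(P[:,1]>y0)&(P[:,1]<y0+10)]
    if len(q)>10: print(y0,np.percentile(q[:,2],[5,50,95]).round(1), [float(np.median(q[(q[:,0]>x0)&(q[:,0]<x0+4)][:,2]).round(1)) for x0 in (392,396,400,404,408)])
# bench level nearby
C_,u,v=wcloud(d,s); q=C_[(np.abs(C_[:,1]+160)<40)&(((C_[:,0]>425)&(C_[:,0]<455))|((C_[:,0]>350)&(C_[:,0]<380)))&(C_[:,2]<15)]; print('bench z',np.percentile(q[:,2],[10,50,90]).round(1))
E
python3 chk.py 20
```

```text
time_s: 22.1
eef_pos: [400.5, -200.0, 3.2]
ee_rot: [0.005, 0.751, 0.66, -0.004]
force: [2.3, -3.8, 5.5]
grip_width: 0.221
[[0.129, 0.992, 0.001], [0.992, -0.129, -0.012], [-0.012, 0.003, -1.0]] [ 2.28 -3.84  5.49] [-1.25 -0.33  0.28] 0.22112886926964861
-215 [15.5 16.6 17.7] [16.7, 16.6, 16.8, 16.6, 16.3]
-205 [16.3 17.5 18.6] [17.4, 17.6, 17.6, 17.6, 17.3]
-195 [17.2 18.5 19.7] [18.2, 18.7, 18.7, 18.7, 18.4]
-185 [17.2 19.5 20.8] [18.8, 19.8, 19.8, 19.7, 19.6]
-175 [18.5 20.6 21.8] [19.1, 20.7, 20.9, 20.8, 20.9]
-165 [19.6 21.7 22.9] [19.2, 21.4, 21.8, 21.9, 21.9]
-155 [20.6 22.8 24. ] [-1.6, 21.9, 22.9, 22.9, 23.1]
-145 [19.4 22.6 24. ] [nan, 21.9, 22.9, 22.8, 22.7]
bench z [-1.7 -0.9 -0.1]
  return _methods._mean(a, axis=axis, dtype=dtype,
  ret = ret.dtype.type(ret / rcount)
```

```bash
python3 -m crank '{"dp":[[0,0.01,-0.1],[0,0.01,-0.1],[0,0,-0.08],[0,0,0],[0,0,0]],"delta_rot":[[0,0,0],[0,0,0],[0,0,0],[0,0,0],[0,0,0]],"claw":[255,255,255,255,255]}' 20
python3 chk.py 21 2>/dev/null
```

```text
time_s: 22.65
eef_pos: [400.1, -199.4, 0.6]
ee_rot: [0.004, 0.752, 0.659, -0.004]
force: [-1.4, -2.7, 9.8]
grip_width: 0.219
[[0.131, 0.991, 0.0], [0.991, -0.131, -0.011], [-0.011, 0.002, -1.0]] [-1.41 -2.73  9.83] [-1.13  0.24 -0.2 ] 0.21881653291141395
-215 [13.  14.2 15.3] [14.3, 14.3, 14.3, 14.1, 15.5]
-205 [13.6 14.8 15.8] [14.9, 15.0, 15.0, 14.8, 14.3]
-195 [14.3 15.6 16.7] [15.5, 15.8, 15.7, 15.8, 15.2]
-185 [14.3 16.3 17.5] [15.9, 16.6, 16.6, 16.5, 16.1]
-175 [15.2 17.2 18.3] [16.4, 17.4, 17.3, 17.4, 17.3]
-165 [16.2 18.  19.2] [16.8, 18.1, 18.2, 18.2, 18.2]
-155 [16.9 18.8 19.9] [17.0, 18.5, 19.0, 19.0, 19.0]
-145 [15.6 18.5 19.9] [16.0, 18.5, 18.8, 18.6, 18.5]
bench z [-1.7 -0.9 -0.1]
```

```bash
python3 -m crank '{"dp":[[0,0,-0.02],[0,0,-0.02],[0,0,-0.02],[0,0,0],[0,0,0]],"delta_rot":[[-1.6,0,0],[-1.6,0,0],[-1.6,0,0],[0,0,0],[0,0,0]],"claw":[255,255,255,255,255]}' 20
python3 chk.py 22 2>/dev/null
```

```text
time_s: 23.2
eef_pos: [400.1, -199.4, 0.8]
ee_rot: [0.036, 0.751, 0.659, -0.031]
force: [-3.2, -0.4, 24.0]
grip_width: 0.223
[[0.13, 0.991, 0.0], [0.987, -0.13, -0.095], [-0.094, 0.013, -0.995]] [-3.19 -0.43 24.02] [-0.16  0.87 -0.09] 0.22313918913670142
-215 [13.6 14.7 15.7] [14.9, 14.7, 14.9, 14.7, 14.5]
-205 [13.9 15.  16. ] [15.1, 15.0, 15.1, 15.1, 14.6]
-195 [14.  15.2 16.3] [15.1, 15.3, 15.4, 15.5, 14.9]
-185 [13.5 15.4 16.5] [15.1, 15.7, 15.6, 15.7, 15.3]
-175 [13.7 15.7 16.7] [15.1, 15.9, 16.0, 16.0, 15.9]
-165 [14.4 16.  17.1] [15.0, 16.1, 16.2, 16.3, 16.2]
-155 [14.5 16.3 17.5] [14.6, 16.1, 16.5, 16.6, 16.5]
-145 [12.5 15.9 17.4] [13.8, 15.6, 16.0, 16.0, 16.0]
bench z [-1.7 -0.9 -0.1]
```

```bash
python3 -m crank '{"dp":[[0,0,0],[0,0,0],[0,0,0.02],[0,0,0.02],[0,0,0]],"delta_rot":[[0,0,0],[0,0,0],[0,0,0],[0,0,0],[0,0,0]],"claw":[196,192,188,184,180]}' 20
python3 chk.py 23 2>/dev/null
```

```text
time_s: 23.75
eef_pos: [400.7, -199.4, 0.5]
ee_rot: [0.036, 0.751, 0.658, -0.031]
force: [4.3, -1.3, 8.8]
grip_width: 0.293
[[0.131, 0.991, 0.002], [0.987, -0.13, -0.095], [-0.094, 0.014, -0.995]] [ 4.35 -1.33  8.78] [-0.2  -0.6   0.05] 0.293372198871188
-215 [10.2 11.8 12.8] [12.0, 11.9, 12.0, 11.9, 10.5]
-205 [ 9.8 11.9 12.9] [12.0, 12.0, 12.1, 12.0, 11.0]
-195 [10.  11.8 13. ] [11.8, 12.1, 12.1, 12.2, 11.3]
-185 [ 9.8 11.9 12.9] [11.5, 12.1, 12.1, 12.1, 11.8]
-175 [10.2 11.9 12.9] [11.1, 12.0, 12.1, 12.2, 12.1]
-165 [10.1 11.9 13. ] [10.8, 11.9, 12.1, 12.1, 12.1]
-155 [10.1 11.9 13.1] [9.8, 11.5, 12.2, 12.1, 12.1]
-145 [ 8.2 11.3 12.8] [nan, 11.0, 11.6, 11.5, 11.5]
bench z [-1.7 -0.9 -0.1]
```

```bash
python3 -c "
from h import *
p,d=capture('side'); save('s23',p); cv2.imwrite('pics/s23c.png',cv2.resize(p[200:320,210:350,::-1],None,fx=5,fy=5,interpolation=cv2.INTER_CUBIC))"
```

```text
(no output)
```

View pics/s23c.png

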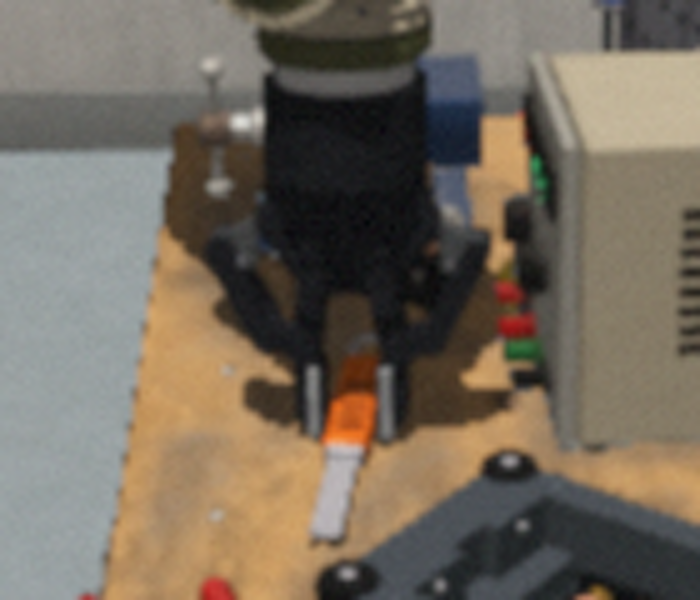

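View pics/w23.png

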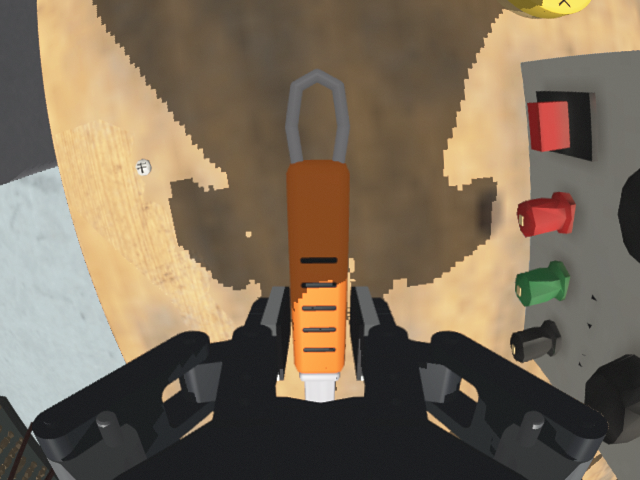

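```bash
python3 -m crank '{"dp":[[0,0,0.2],[0,0,0.4],[0,0,0.8],[0,0,1.5],[0,0,3],[0,0,4],[0,0,4],[0,0,2],[0,0,0],[0,0,0]],"delta_rot":[[0,0,0],[0,0,0],[0,0,0],[0,0,0],[0,0,0],[0,0,0],[0,0,0],[0,0,0],[0,0,0],[0,0,0]],"claw":[180,175,165,150,150,150,150,150,150,150]}' 20
python3 - <<'E'
from plan import *
s=sense(); print(s['force'])
for c in ('side','scene','wrist'):
    p,d=capture(c); save('f'+c,p); np.save('f%s.npy'%c,d)
    k=[(t,[(np.round(o['centre']),round(o['p'],2)) for o in pinpoint(c,t)[:1]]) for t in ('pry_bar','hatch_edge')]; print(c,k)
d=np.load('fside.npy'); 
for t in ('pry_bar','hatch'):
    for cam in ('side',):
        o=masks_of(cam,t)
        if o: P=cloud(cam,np.load('f%s.npy'%cam),o[0]['region']); print(t,o[0]['p'],np.percentile(P,[2,50,98],axis=0).round().tolist())
E
```

```text
time_s: 24.85
eef_pos: [399.1, -198.2, 158.2]
ee_rot: [0.034, 0.751, 0.659, -0.031]
force: [-0.2, 0.9, -1.2]
grip_width: 0.415
[-0.15137141  0.86293201 -1.16665996]
side [('pry_bar', [(array([278., 282.]), 0.8)]), ('hatch_edge', [(array([381., 276.]), 0.87)])]
scene [('pry_bar', [(array([285., 287.]), 0.78)]), ('hatch_edge', [(array([412., 256.]), 0.6)])]
wrist [('pry_bar', [(array([318., 191.]), 0.6)]), ('hatch_edge', [])]
pry_bar 0.89 [[386.0, -298.0, -1.0], [400.0, -218.0, 8.0], [417.0, -111.0, 13.0]]
hatch 0.79 [[523.0, -514.0, 49.0], [557.0, -483.0, 116.0], [598.0, -439.0, 164.0]]
```

View pics/fside.png

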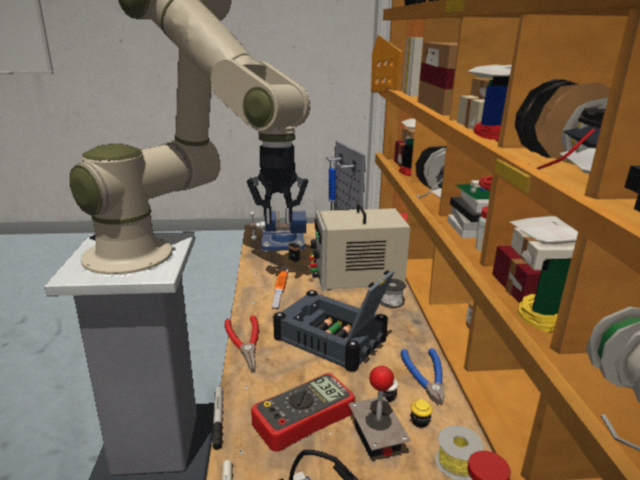

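View pics/fwrist.png

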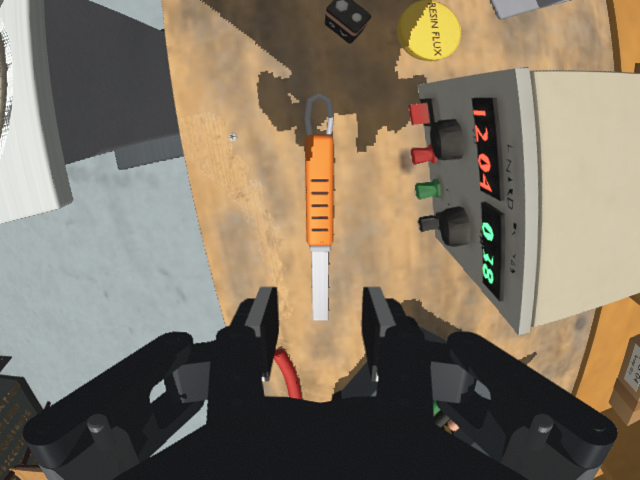

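View pics/fscene.png

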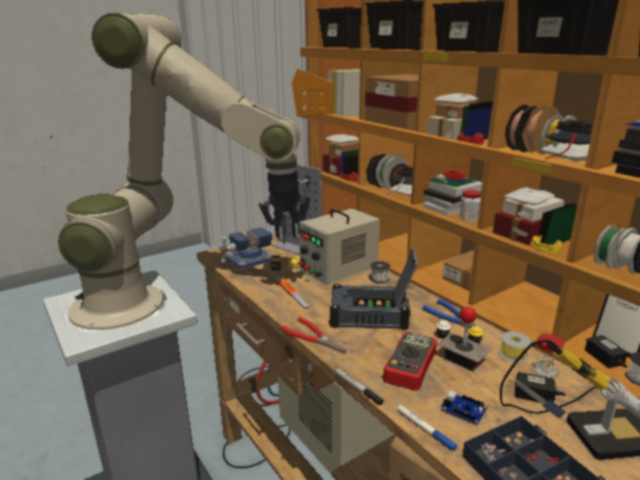

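```bash
python3 -c "
from rig import *
print(finish_job())"
```

```text
the job is handed in; nothing more can be done
None
```

The job is done and handed in at about 25 s of the 59 s allowed. I lifted the pry bar off its hook and levered the hatch off its catches at the yellow mark. I then swung the hatch back with the blade and laid the bar flat on the bench.

**Last checks, arm clear:**
- **Hatch:** it stays open by itself, leaning back past upright. Its edge stands about 164 mm high, which is at or near its stop. The fingers never touched the logger while it was shut.
- **Pry bar:** it lies flat in front of the power supply, with its top face level to within about 0.5 mm along the handle. The tip is about 60 mm from the logger, and the tool stand is well away.
- **Bystanders:** the hex driver is still on its hook, and the other things look unmoved in all three pictures.
- **Forces:** the highest force I read was about 24 N, when the fingertips touched the bench while laying the bar down.

**What did not go as planned:**
- The bar rolled about 12° in the grip when I took it. I corrected for this by tilting the tool during the prying, and the bar squared up again when I pressed it onto the bench.
- The fingertips reached the bench just before the handle did, so the handle settled the last 3 mm when I let go.

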